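# Mount the domed head and balance a test bar on it for a vibration test

### The arm

A 6-joint arm with a two-finger parallel gripper is mounted at the origin on the work surface. World frame = base frame: x ahead of the robot, y to its left, z up, the work surface at z = 0. Lengths are in mm, angles in rad, forces in N, time in s.
With the tool pointing down it reaches from about 325 to 775 mm from the base axis. Payload 5.5 kg.
Tool frame: the origin (TCP) lies midway between the tips of the shut fingers; the grasp point (between the pads) lies 19 mm behind it (env.grip_point_offset is the z of the grasp point in the tool frame, in mm); z points along the fingers, y is the line along which they close (so a half turn about z gives the same grasp; the last joint's range is limited). The gripper opens to 88 mm and grips with 3 to 60 N. Pads are 20 mm wide; open, the fingers measure 115 mm over their backs; the gripper's body (75 mm by 178 mm) begins 61 mm behind the grasp point.
Start: joints at [1.102, 0.091, 1.231, -0, 1.82, -0.057], TCP at [240.161, 549.853, 222.631] pointing down, gripper open.
Joint ranges: [-2.87, 2.87], [-0.86, 2.18], [0.17, 2.46], [-1.51, 4.65], [0.06, 2.69], [-2.65, 2.65]. Speed limits (rad/s): [2.57, 2.57, 3.01, 3.14, 3.14, 3.14].

### API

Orientations are given as a 3x3 rotation matrix whose columns are the frame's x, y, z axes.
In Python, from bench import sensors, imaging, ticket, env gives the robot as it stands.
- The arm moves only by the tool arm_command, never from a script. Its argument "moves" is a list of rows, each an object of numbers: "dx", "dy", "dz": the shift along the tool's x, y, z in m; "wx", "wy", "wz": the turn, a rotation vector about the tool's x, y, z in rad; "hand": the opening, from 0 (shut) to 1 (fully open). In form: [{"dx": .., "dy": .., "dz": .., "wx": .., "wy": .., "wz": .., "hand": ..}, ...]. A call has 1 to 20 rows; each row is the pose to reach, as a shift and turn from the pose commanded when the call began, along the tool's axes at that moment; what a row does not reach only later rows make up. A row lasts 1/8 s, in which the tool goes at most 62.5 mm and 10.7 degrees, less where a joint would pass 70% of its speed; a pose out of reach is approached as far as the arm can. A call with a gripper value outside its range is refused whole. The fingers move at their own pace and stop on an object; "newtons" is the grip in N (left out, the last holds). Time passes only in rows, so rows that repeat a pose let the fingers close. It gives the time, the measured TCP pose, the force, the opening and the grip force at its end, in the units of the state.
- sensors.sense(): the state, without advancing time (a new reading comes with each control period).
- imaging.snapshot(name): name is "scene" or "top"; returns a dict with "pixels" (384x512x3 uint8, blue, green, red), "range_z" (384x512 float32, mm along the optical axis (not along the pixel's ray), 0 where there is no reading), "fx", "fy", "cx", "cy" (pixels), "T" (4x4, takes a point from camera to world coordinates). Camera axes: x right, y down, z forward; pixel columns grow to the right and rows downward; lengths in mm; the calibration is good to about 2 mm. A picture is of the moment at which its call begins.
- ticket.finish_job(): hands the job in; it is judged then, once.
The state is a dict: "time_s": time; "joint_positions": joint angles; "joint_velocities": joint speeds; "effort": joint torques, N m; "eef_pos": TCP position; "tcp_rot": TCP orientation; "force": force on the tool from outside, world axes, zero at the start; "wrist_torque": the same for the moment, N m; "gripper_width": finger opening in mm; "finger_force": force on a finger pad.
Only numpy, scipy, OpenCV 4.12 (cv2) and the standard library are available. Lean on these libraries where they do the work, as an engineer would, in place of code of your own. Each camera call takes 0.05 s, during which the arm holds its last target. There are 200 camera calls.

### The job

Get the bench ready for a vibration test: first seat the blue domed head fully home on the two pegs of the exciter and let go of it, then take the metal test bar off its sloping stand and set it down gently, right way up, so that it balances level by its middle (red band) on the rubber dome, free of everything else. Do not push the other things on the bench about.

Things in the scene. Friction and masses are not known exactly. Their poses are not given: they have to be found in the camera images.
- head: Domed head, loose, upright: aluminium flange 92 x 50 x 12 mm (long side along x) with two through holes of 10 mm on its x axis, 32 mm either side of the centre; on it a round blue neck, 46 mm diameter, from 12 to 46 mm above the underside; on that a black rubber dome up to 53.5 mm. Origin: centre of the flange's underside; z up. Fits either way round.
- dome_top (a point): The highest point of the rubber dome, on the head's axis, 53.5 mm above the head's underside. The dome is a smooth cap of 46 mm diameter and 7.5 mm rise (radius of curvature 39 mm).
- exciter: Vibration exciter, fixed: grey ribbed drum, 110 mm diameter, with a dark steel top plate of 98 mm diameter, its upper face 85 mm above the table. Two brass pegs, 8 mm diameter, stand 16 mm above the plate (last 5 mm tapered) on its x axis, 32 mm either side of the centre. Origin: centre of the underside, on the table; z up.
- exciter_seat (a point): Centre of the upper face of the exciter's top plate, midway between the pegs, with the exciter's axes. The head's origin comes here when it is seated.
- bar: Test bar, loose: aluminium, 120 x 28 x 22 mm (its x, y, z), a red band around its middle, where it balances; on its upper face two brass sensors, 14 mm diameter, 10 mm high, 46 mm either side of the middle. Origin: centre of its underside, under the band; z out of its upper face. Starts lengthwise up a 35 degree slope, +x end high.
- stand: Sloping stand, fixed: black foot 120 x 85 x 10 mm with a steel rail 20 mm wide rising at 35 degrees along its x; the bar lies on it (overhanging 4 mm each side) against a lip at the low end, 12 mm high over the rail. The rail is 62 mm above the table over the stand's origin; the bar's middle rests there. Origin: centre of the foot's underside.
- spool: Bystander, loose: spool of copper wire, 52 mm diameter, 42 mm high. Origin under its centre.
- brick: Bystander, loose: black power brick 110 x 48 x 32 mm. Origin under its centre.
- multimeter: Bystander, loose: yellow hand multimeter lying flat, 170 x 82 x 38 mm. Origin under its centre.
- mug: Bystander, loose: blue mug, 80 mm diameter, 95 mm high. Origin under its centre.
- screwdriver: Bystander, loose: screwdriver with orange handle lying on the table along its x. Origin under its centre.
- flask: Bystander, loose: clear plastic bottle with red cap, 60 mm diameter, 150 mm high. Origin under its centre.
There are look-alikes about, which are no part of the job. Leave any purple look-alike of the head alone.

How it is judged (in metres and radians):
On the way, in this order (a step that is already met when the one before it is completed fails the run):
1. the domed head sits fully home on the exciter's pegs, let go by the fingers (horizontal distance between head and exciter_seat below 0.005 m and z of head in the frame of exciter_seat below 0.003 m and angle between head's own z axis and vertical below 0.05 rad and angle between the x axis of head and the x axis of exciter, either way round below 0.12 rad and not (contact force between head and the fingers above 0.05 N)), for 0.3 s.
2. the bar rests level by its middle on the dome, let go by the fingers (distance between bar and dome_top below 0.012 m and angle between bar's own z axis and vertical below 0.17 rad and contact force between bar and head above 0.3 N and linear speed of bar below 0.03 m/s and angular speed of bar below 0.3 rad/s and not (contact force between bar and the fingers above 0.05 N)), for 0.3 s.
At the end, for the whole second after the job is handed in: Head on the pegs: within 5 mm sideways of the seat centre, at most 3 mm above the plate, upright within 0.05 rad, in line with the pegs within 0.12 rad. Bar on the dome: underside middle within 12 mm of the dome top, upper face up, level within 0.17 rad, at rest (0.03 m/s, 0.3 rad/s) (horizontal distance between head and exciter_seat below 0.005 m and z of head in the frame of exciter_seat below 0.003 m and angle between head's own z axis and vertical below 0.05 rad and angle between the x axis of head and the x axis of exciter, either way round below 0.12 rad and distance between bar and dome_top below 0.012 m and angle between bar's own z axis and vertical below 0.17 rad and contact force between bar and head above 0.3 N and linear speed of bar below 0.03 m/s and angular speed of bar below 0.3 rad/s); the robot touches nothing.
It fails at once if a bystander is pushed more than 40 mm from its place (distance of any of spool, brick, multimeter, mug, screwdriver, flask from where it was at the start of the episode above 0.04 m).
It fails at once if the bar strikes the head with more than 40 N (contact force between bar and head above 40 N).
It also fails if it takes over 70 s, if anything falls off the work surface, if the arm or the gripper's body presses on something with over 40 N, if the wrist force passes 120 N, or if a joint passes its speed limit or range.

## Working session

There is one attempt and no reset: what is moved stays moved. The work goes in short steps, Python scripts to look and compute and a tool call to move; the robot and the scene stay as the last step left them, time stands still between calls to the robot, and variables do not carry over. Pictures are saved under pics/ and viewed, at most 10 in all, crops included, and the job is handed in when it is done.

Besides the shell and the picture viewer there is one more tool, called after "Emit:" as name(argument=value, ...), one argument or row to a line, values as JSON. arm_command: Moves the arm, as the interface text tells. Its arguments: {"type":"object","properties":{"moves":{"type":"array"},"newtons":{"type":"number"}},"required":["moves"]}

```bash
mkdir -p pics; cat > h.py <<'E'
import numpy as np,cv2
from bench import sensors,imaging,ticket,env
def snap(n):
    s=imaging.snapshot(n); np.savez('%s.npz'%n,**s); return s
def load(n): return np.load('%s.npz'%n)
def world(s):
    z=s['range_z'].astype(float); v,u=np.mgrid[:z.shape[0],:z.shape[1]]
    p=np.stack([(u-s['cx'])/s['fx']*z,(v-s['cy'])/s['fy']*z,z,np.ones_like(z)],-1)
    return (p@s['T'].T)[...,:3]
E
python3 - <<'E'
from h import *
for n in('scene','top'):
    s=snap(n); cv2.imwrite('pics/%s0.png'%n,cv2.resize(s['pixels'],(800,600))); print(n,s['fx'],s['T'].round(3).tolist())
print(sensors.sense()); print(env.grip_point_offset)
E
```

```text
scene 349.88430937682256 [[0.764, 0.465, -0.448, 1019.11], [0.646, -0.537, 0.543, -474.778], [0.013, -0.704, -0.71, 796.133], [0.0, 0.0, 0.0, 1.0]]
top 354.54302470729726 [[-0.009, -0.988, 0.152, 392.177], [-1.0, 0.005, -0.026, 77.618], [0.025, -0.153, -0.988, 1041.879], [0.0, 0.0, 0.0, 1.0]]
{'time_s': 0.1, 'joint_positions': array([ 1.10229298e+00,  9.17776624e-02,  1.23176608e+00, -1.30482239e-05,
        1.81979575e+00, -5.67059723e-02]), 'joint_velocities': array([-0.00096542, -0.00204156, -0.00151957,  0.00044763, -0.00024476,
       -0.00131149]), 'effort': array([ 1.77731010e-03, -4.47855556e+01, -4.07569671e+01,  6.99955970e-02,
        2.84504704e-02, -1.15327157e-04]), 'eef_pos': array([240.04245582, 549.59919143, 221.62314058]), 'tcp_rot': array([[-9.16401577e-01,  4.00259348e-01, -7.77504936e-04],
       [ 4.00260094e-01,  9.16400246e-01, -1.56431975e-03],
       [ 8.63721122e-05, -1.74474928e-03, -9.99998474e-01]]), 'force': array([0.18135079, 0.08013032, 0.38814831]), 'wrist_torque': array([0.01601862, 0.04625082, 0.04847302]), 'finger_force': 0.0, 'gripper_width': 87.9871185665913}
-18.700000000000003
```

View pics/scene0.png

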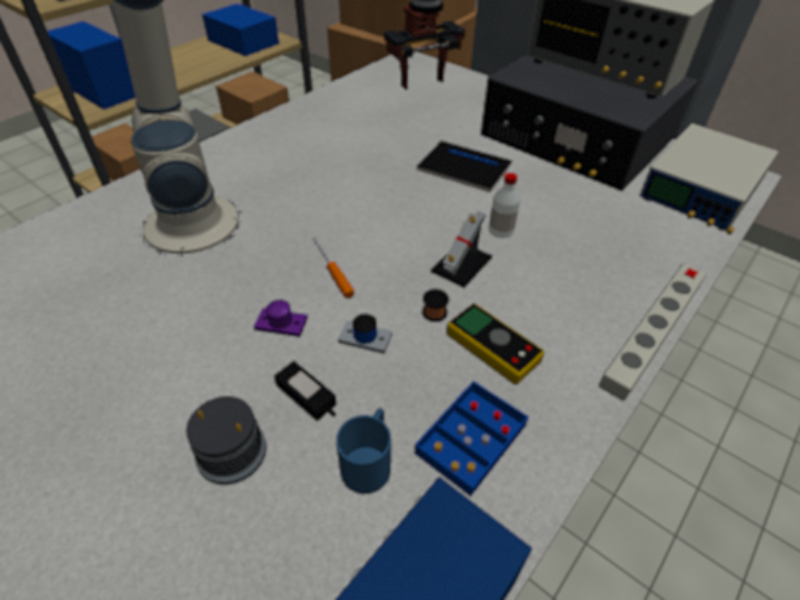

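View pics/top0.png

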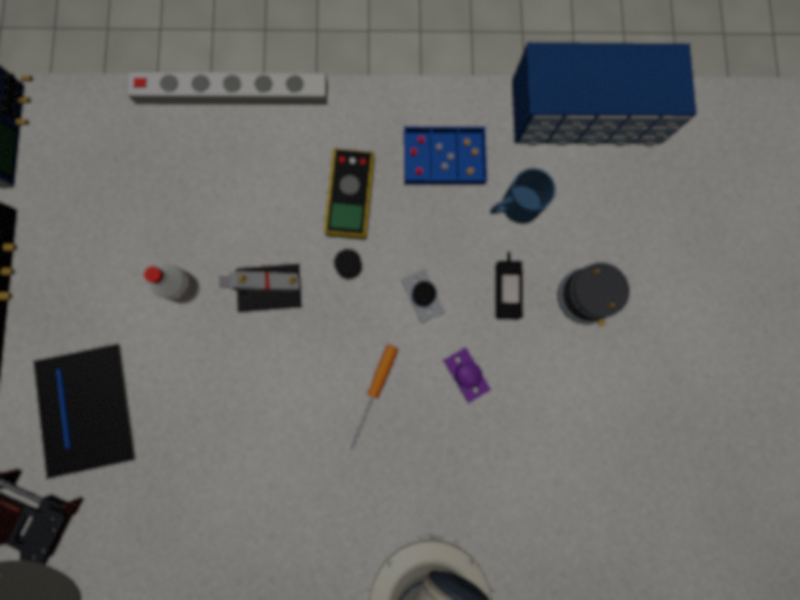

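The scene view shows the head with blue neck at (365,335) and a purple look-alike at (280,318). The top view shows the head at (424,293), purple at (467,375), exciter at (597,292) with brass pegs, and the bar on its stand at (265,282) with its high end to the left (+y). The grey flange with blue neck and black dome is the one that fits. I'll confirm it in a crop.

```bash
python3 - <<'E'
from h import *
t=load('top'); W=world(t); P=t['pixels']; hsv=cv2.cvtColor(P,cv2.COLOR_BGR2HSV)
def box(x0,x1,y0,y1): # 800-scale
    m=np.zeros(P.shape[:2],bool); k=.64; m[int(y0*k):int(y1*k),int(x0*k):int(x1*k)]=1; return m
def rect(m):
    p=W[m][:,:2].astype(np.float32); r=cv2.minAreaRect(p); return np.round(r[0],1),np.round(r[1],1),round(r[2],1)
Z=W[...,2]
hb=box(390,460,255,335)
fl=hb&(Z>7)&(Z<18); dm=hb&(Z>40)
print('table z',np.median(Z[box(420,500,420,480)]))
print('head rect',rect(hb&(Z>7)&(Z<60)),'flange z',np.median(Z[fl]),'dome',W[dm].mean(0).round(1),Z[dm].max(),cv2.minEnclosingCircle(W[dm][:,:2].astype(np.float32)))
eb=box(545,645,250,335); pl=eb&(Z>80)&(Z<90)
print('plate',np.median(Z[pl]),cv2.minEnclosingCircle(W[pl][:,:2].astype(np.float32)),W[pl].mean(0))
def ray(s,u,v,z):
    T=s['T']; d=T[:3,:3]@[(u-s['cx'])/s['fx'],(v-s['cy'])/s['fy'],1]; return T[:3,3]+d*(z-T[2,3])/d[2]
def blobs(s,m,z):
    n,l,st,c=cv2.connectedComponentsWithStats(m.astype(np.uint8))
    for i in range(1,n):
        if st[i,4]>=3: print('  blob',st[i,4],c[i].round(1),ray(s,*c[i],z).round(1))
br=eb&(hsv[...,0]>8)&(hsv[...,0]<30)&(hsv[...,1]>90)
print('pegs top'); blobs(t,br,95)
sc=load('scene'); h2=cv2.cvtColor(sc['pixels'],cv2.COLOR_BGR2HSV)
m=np.zeros(h2.shape[:2],bool); m[250:285,115:165]=1
print('pegs scene'); blobs(sc,m&(h2[...,0]>8)&(h2[...,0]<30)&(h2[...,1]>90),95)
bb=box(210,310,255,320)
red=bb&((hsv[...,0]<8)|(hsv[...,0]>172))&(hsv[...,1]>100)
print('red',red.sum(),W[red].mean(0).round(1),W[red].min(0).round(1),W[red].max(0).round(1))
ba=bb&(Z>35); p=W[ba]; print('bar pts',len(p),p.min(0).round(),p.max(0).round())
q=p[:,:2]-p[:,:2].mean(0); w,v=np.linalg.eigh(q.T@q); print('bar dir',v[:,1])
sb=bb&(hsv[...,0]>8)&(hsv[...,0]<30)&(hsv[...,1]>80); n,l,st,c=cv2.connectedComponentsWithStats(sb.astype(np.uint8))
for i in range(1,n): print('brass',st[i,4],c[i].round(1),np.median(W[l==i],0).round(1))
for nm,b in dict(spool=(330,365,245,280),brick=(490,530,250,325),mm=(320,380,145,245),mug=(485,560,165,230),flask=(140,200,260,305),sd=(345,400,340,450),foot=(210,310,255,320),purple=(440,495,340,405)).items():
    print(nm,rect(box(*b)&(Z>5)),Z[box(*b)].max().round())
a=cv2.resize(sc['pixels'][185:235,150:260],(790,359),interpolation=3); b=cv2.resize(P[155:215,215:420],(790,231),interpolation=3)
cv2.imwrite('pics/crop1.png',np.vstack([a,b]))
E
```

```text
table z 1.1604920268802061
head rect (array([544.6,  13.9]), array([92.5, 62.1]), 23.4) flange z 13.122804351702143 dome [540.6  11.5  83.8] 1041.8786737630983 ((480.1778564453125, 39.93311309814453), 95.7306137084961)
plate 85.77376864546522 ((545.6348876953125, -303.52984619140625), 49.58918762207031) [ 544.80646918 -302.73553158   85.73262775]
pegs top
  blob 11 [381.5 173.4] [ 574.2 -292.5   95. ]
  blob 10 [391.2 195. ] [ 514.2 -315.4   95. ]
  blob 15 [384.3 205.4] [ 485.9 -294.7   95. ]
pegs scene
  blob 21 [127.8 264.6] [ 516.3 -317.7   95. ]
  blob 22 [152.3 273.3] [ 577.4 -295.3   95. ]
red 28 [564.5 287.6  70.5] [550.4 281.8   9.9] [594.1 302.4  84.4]
bar pts 572 [392.  78.  35.] [ 580.  362. 1042.]
bar dir [0.41841439 0.90825624]
brass 18 [154.8 178.1] [559.5 318.7 117.6]
brass 15 [186.7 179.3] [566.  244.1  65.5]
spool (array([515.2, 121.6]), array([260.6,  55.7]), 15.4) 1042.0
brick (array([483.5, -82.4]), array([105.6, 353. ]), 46.4) 1042.0
mm (array([618.9, 139.9]), array([456.8, 111.6]), 1.6) 1042.0
mug (array([ 588. , -107.7]), array([167.1, 512.8]), 64.6) 1042.0
flask (array([516.9, 303.7]), array([505.5, 105.4]), 72.9) 1042.0
sd (array([365.7, 103.7]), array([196.3,  96.1]), 0.8) 1042.0
foot (array([533.3, 229.1]), array([387.7, 145.6]), 67.6) 1042.0
purple (array([417.7, -30.7]), array([192.8, 111.1]), 73.3) 1042.0
```

View pics/crop1.png

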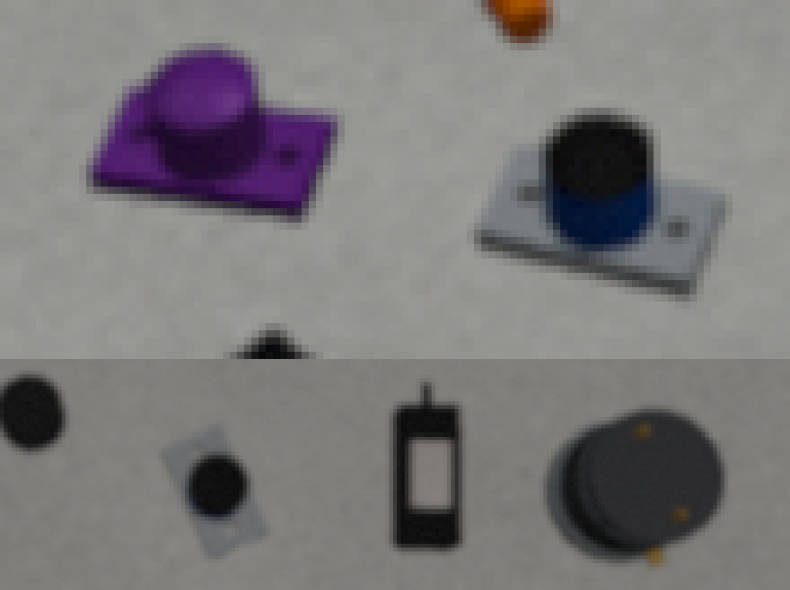

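The crop confirms it. The upper half shows the purple all-in-one look-alike on the left and the true head (grey flange, blue neck, black dome) on the right. The lower half shows the exciter with two brass pegs on the plate; a third brass spot on the drum's side is a connector, not a peg.

```bash
cat >> h.py <<'E'
def ray(s,u,v,z):
    T=s['T']; d=T[:3,:3]@[(u-s['cx'])/s['fx'],(v-s['cy'])/s['fy'],1]; return T[:3,3]+d*(z-T[2,3])/d[2]
def near(s,c,r,z0,z1):
    W=world(s); return (s['range_z']>0)&(np.hypot(W[...,0]-c[0],W[...,1]-c[1])<r)&(W[...,2]>z0)&(W[...,2]<z1)
E
python3 - <<'E'
from h import *
for n in('top','scene'):
    s=load(n); W=world(s); hsv=cv2.cvtColor(s['pixels'],cv2.COLOR_BGR2HSV); H,S,V=hsv[...,0],hsv[...,1],hsv[...,2]
    fl=near(s,(542,13),75,6,19); dm=near(s,(542,13),60,47,65)
    r=cv2.minAreaRect(W[fl][:,:2].astype(np.float32)); d=W[dm]
    print(n,'flange',np.round(r[0],1),np.round(r[1],1),round(r[2],1),np.median(W[fl][:,2]),'dome',d[:,:2].mean(0).round(1),cv2.minEnclosingCircle(d[:,:2].astype(np.float32)),d[:,2].max())
    # flange outline on z=12 by ray
    v,u=np.nonzero(fl); q=np.array([ray(s,a,b,12)[:2] for a,b in zip(u,v)],np.float32); r=cv2.minAreaRect(q); print('  ray rect',np.round(r[0],1),np.round(r[1],1),round(r[2],1))
    br=near(s,(546,-304),45,88,112); print('  peg pts',br.sum())
    b=near(s,(562,282),75,35,135)&(H>8)&(H<30)&(S>80); k,l,st,c=cv2.connectedComponentsWithStats(b.astype(np.uint8))
    for i in range(1,k):
        if st[i,4]>3: print('  brass',st[i,4],c[i].round(1),np.median(W[l==i],0).round(1))
    red=near(s,(562,282),40,50,110)&((H<8)|(H>172))&(S>100); print('  red',red.sum(),np.median(W[red],0).round(1))
E
```

```text
top flange [540.9   8.7] [108.4 114. ] 36.3 13.044975979567084 dome [546.2   9.1] ((546.7341918945312, 8.947216987609863), 22.466812133789062) 57.55090456861308
  ray rect [540.3   9.3] [108.3 113.3] 36.3
  peg pts 104
  brass 18 [154.8 178.1] [559.5 318.7 117.6]
  brass 15 [186.7 179.3] [566.  244.1  65.5]
  red 24 [562.1 285.4  80.6]
scene flange [545.9   4.6] [92.5 52.5] 24.6 12.674581645768114 dome [547.1   3.4] ((545.5538330078125, 5.07857084274292), 22.788053512573242) 56.464914230167665
  ray rect [546.8   4.3] [93.4 56.8] 23.3
  peg pts 74
  brass 10 [301.8 140. ] [564.1 314.4 115.4]
  brass 10 [288.2 165. ] [569.9 239.7  60.7]
  red 21 [568.1 284.9  80.2]
```

```bash
cat >> h.py <<'E'
from scipy.spatial.transform import Rotation as Ro
def down(yaw): # tool x at yaw (deg), pointing down
    a=np.radians(yaw); x=np.array([np.cos(a),np.sin(a),0]); z=np.array([0,0,-1.]); return np.stack([x,np.cross(z,x),z],1)
def delta(pos,R):
    s=sensors.sense(); R0=s['tcp_rot']; d=R0.T@(np.array(pos)-s['eef_pos'])/1000; w=Ro.from_matrix(R0.T@R).as_rotvec()
    print('t',round(s['time_s'],2),'tcp',s['eef_pos'].round(1),'wid',round(s['gripper_width'],1),'ff',s['finger_force'],'F',s['force'].round(1)); print('d',d.round(4),'w',w.round(3)); return d,w
E
python3 -c "
from h import *
delta((546,7,130),down(24)); delta((546,7,4),down(24))"
```

```text
t 0.1 tcp [240.  549.6 221.6] wid 88.0 ff 0.0 F [0.2 0.1 0.4]
d [-0.4976 -0.3746  0.0922] w [-1.000e-03  2.000e-03  2.311e+00]
t 0.1 tcp [240.  549.6 221.6] wid 88.0 ff 0.0 F [0.2 0.1 0.4]
d [-0.4976 -0.3744  0.2182] w [-1.000e-03  2.000e-03  2.311e+00]
```

Emit:
arm_command(
  moves=[
    {"dx":-0.05,"dy":-0.037,"dz":0,"wz":0.18,"hand":1},
    {"dx":-0.1,"dy":-0.075,"dz":0,"wz":0.36,"hand":1},
    {"dx":-0.15,"dy":-0.112,"dz":0,"wz":0.54,"hand":1},
    {"dx":-0.2,"dy":-0.15,"dz":0,"wz":0.72,"hand":1},
    {"dx":-0.25,"dy":-0.187,"dz":0.01,"wz":0.9,"hand":1},
    {"dx":-0.3,"dy":-0.225,"dz":0.02,"wz":1.08,"hand":1},
    {"dx":-0.35,"dy":-0.262,"dz":0.03,"wz":1.26,"hand":1},
    {"dx":-0.4,"dy":-0.3,"dz":0.05,"wz":1.44,"hand":1},
    {"dx":-0.45,"dy":-0.337,"dz":0.06,"wz":1.62,"hand":1},
    {"dx":-0.48,"dy":-0.36,"dz":0.08,"wz":1.8,"hand":1},
    {"dx":-0.4976,"dy":-0.3746,"dz":0.0922,"wz":1.98,"hand":1},
    {"dx":-0.4976,"dy":-0.3746,"dz":0.0922,"wz":2.16,"hand":1},
    {"dx":-0.4976,"dy":-0.3746,"dz":0.0922,"wz":2.311,"hand":1},
    {"dx":-0.4976,"dy":-0.3746,"dz":0.0922,"wz":2.311,"hand":1},
    {"dx":-0.4976,"dy":-0.3746,"dz":0.0922,"wz":2.311,"hand":1},
  ],
)

```text
validation failed for argument at $.mo...
```

```bash
python3 -c "
from h import *
delta((546,7,4),down(24))
for n in('top','scene'):
    s=snap(n)
    cv2.imwrite('pics/%s1.png'%n,s['pixels'])
a=load('top')['pixels'][100:260,170:370];b=load('scene')['pixels'][110:270,130:330]
cv2.imwrite('pics/c2.png',cv2.resize(np.hstack([a,b]),None,fx=2,fy=2,interpolation=3))"
```

```text
t 0.1 tcp [240.  549.6 221.6] wid 88.0 ff 0.0 F [0.2 0.1 0.4]
d [-0.4976 -0.3744  0.2182] w [-1.000e-03  2.000e-03  2.311e+00]
```

View pics/c2.png

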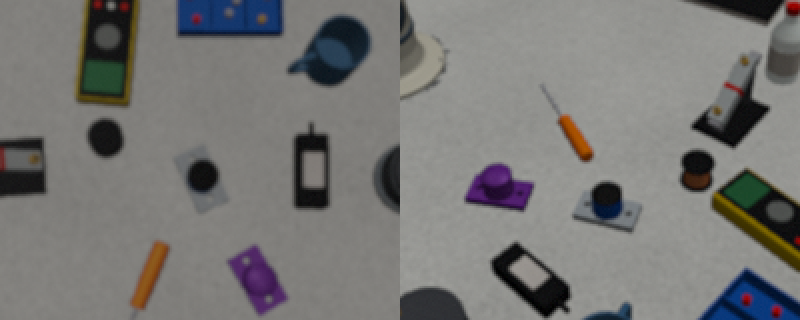

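The call was refused, and the picture shows the unchanged scene with the head at (203,178) in the left half. Next I'll send rows with every key.

Emit:
arm_command(
  moves=[
    {"dx":-0.05,"dy":-0.037,"dz":0.0,"wx":0.0,"wy":0.0,"wz":0.18,"hand":1.0},
    {"dx":-0.1,"dy":-0.075,"dz":0.0,"wx":0.0,"wy":0.0,"wz":0.36,"hand":1.0},
  ],
)

```text
time_s: 0.45
eef_pos: [301.8, 440.3, 221.8]
tcp_rot: [[-0.714, 0.7, -0.0], [0.7, 0.714, -0.001], [-0.0, -0.001, -1.0]]
force: [1.0, 1.0, 0.8]
gripper_width: 87.6
finger_force: 0.0
```

```bash
python3 -c "
from h import *
delta((546,7,130),down(24))"
```

```text
t 0.45 tcp [301.8 440.3 221.8] wid 87.6 ff 0.0 F [1.  1.  0.8]
d [-0.4777 -0.1382  0.0922] w [-0.000e+00  1.000e-03  1.947e+00]
```

Emit:
arm_command(
  moves=[
    {"dx":-0.05,"dy":-0.014,"dz":0.0,"wx":0.0,"wy":0.0,"wz":0.18,"hand":1.0},
    {"dx":-0.1,"dy":-0.029,"dz":0.0,"wx":0.0,"wy":0.0,"wz":0.36,"hand":1.0},
    {"dx":-0.15,"dy":-0.043,"dz":0.0,"wx":0.0,"wy":0.0,"wz":0.54,"hand":1.0},
    {"dx":-0.2,"dy":-0.058,"dz":0.01,"wx":0.0,"wy":0.0,"wz":0.72,"hand":1.0},
    {"dx":-0.25,"dy":-0.072,"dz":0.02,"wx":0.0,"wy":0.0,"wz":0.9,"hand":1.0},
    {"dx":-0.3,"dy":-0.087,"dz":0.03,"wx":0.0,"wy":0.0,"wz":1.08,"hand":1.0},
    {"dx":-0.35,"dy":-0.101,"dz":0.05,"wx":0.0,"wy":0.0,"wz":1.26,"hand":1.0},
    {"dx":-0.4,"dy":-0.116,"dz":0.06,"wx":0.0,"wy":0.0,"wz":1.44,"hand":1.0},
    {"dx":-0.44,"dy":-0.127,"dz":0.08,"wx":0.0,"wy":0.0,"wz":1.62,"hand":1.0},
    {"dx":-0.4777,"dy":-0.1382,"dz":0.0922,"wx":0.0,"wy":0.0,"wz":1.8,"hand":1.0},
    {"dx":-0.4777,"dy":-0.1382,"dz":0.0922,"wx":0.0,"wy":0.0,"wz":1.947,"hand":1.0},
    {"dx":-0.4777,"dy":-0.1382,"dz":0.0922,"wx":0.0,"wy":0.0,"wz":1.947,"hand":1.0},
    {"dx":-0.4777,"dy":-0.1382,"dz":0.0922,"wx":0.0,"wy":0.0,"wz":1.947,"hand":1.0},
  ],
)

```text
time_s: 2.08
eef_pos: [547.6, 9.5, 130.6]
tcp_rot: [[0.911, 0.413, 0.0], [0.413, -0.911, 0.0], [0.0, 0.0, -1.0]]
force: [0.6, 0.9, -0.0]
gripper_width: 87.8
finger_force: 0.0
```

```bash
python3 -c "
from h import *
delta((546,7,4),down(24))
for n in('top','scene'): s=snap(n)
a=load('top')['pixels'][100:260,170:370];b=load('scene')['pixels'][110:270,130:330]
cv2.imwrite('pics/c3.png',cv2.resize(np.hstack([a,b]),None,fx=2,fy=2,interpolation=3))"
```

```text
t 2.08 tcp [547.6   9.5 130.6] wid 87.8 ff 0.0 F [ 0.6  0.9 -0. ]
d [-0.0025  0.0016  0.1266] w [ 0.    -0.     0.007]
```

View pics/c3.png

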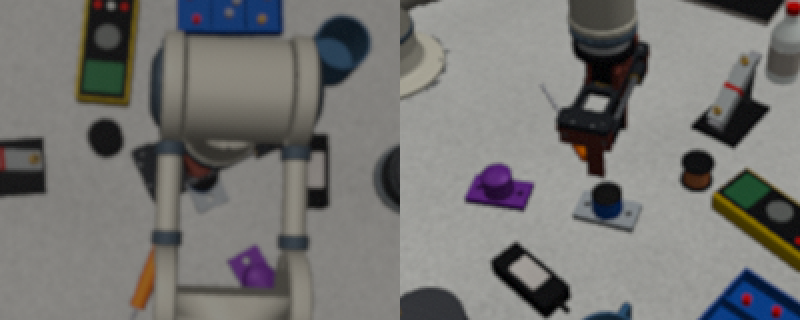

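The gripper is above the head, fingers straddling it in line with the flange (scene half: head at (607,203), fingers just above). Next I descend.

Emit:
arm_command(
  moves=[
    {"dx":-0.0025,"dy":0.0016,"dz":0.04,"wx":0.0,"wy":0.0,"wz":0.007,"hand":1.0},
    {"dx":-0.0025,"dy":0.0016,"dz":0.08,"wx":0.0,"wy":0.0,"wz":0.007,"hand":1.0},
    {"dx":-0.0025,"dy":0.0016,"dz":0.11,"wx":0.0,"wy":0.0,"wz":0.007,"hand":1.0},
    {"dx":-0.0025,"dy":0.0016,"dz":0.126,"wx":0.0,"wy":0.0,"wz":0.007,"hand":1.0},
    {"dx":-0.0025,"dy":0.0016,"dz":0.126,"wx":0.0,"wy":0.0,"wz":0.007,"hand":1.0},
    {"dx":-0.0025,"dy":0.0016,"dz":0.126,"wx":0.0,"wy":0.0,"wz":0.007,"hand":1.0},
  ],
  newtons=25,
)

```text
time_s: 2.92
eef_pos: [547.0, 6.7, 6.2]
tcp_rot: [[0.915, 0.404, 0.003], [0.404, -0.915, -0.0], [0.002, 0.001, -1.0]]
force: [-0.0, -0.6, -0.3]
gripper_width: 87.7
finger_force: 0.0
```

Emit:
arm_command(
  moves=[
    {"dx":0.0,"dy":0.0,"dz":0.0,"wx":0.0,"wy":0.0,"wz":0.0,"hand":0.65},
    {"dx":0.0,"dy":0.0,"dz":0.0,"wx":0.0,"wy":0.0,"wz":0.0,"hand":0.5},
    {"dx":0.0,"dy":0.0,"dz":0.0,"wx":0.0,"wy":0.0,"wz":0.0,"hand":0.3},
    {"dx":0.0,"dy":0.0,"dz":0.0,"wx":0.0,"wy":0.0,"wz":0.0,"hand":0.3},
    {"dx":0.0,"dy":0.0,"dz":0.0,"wx":0.0,"wy":0.0,"wz":0.0,"hand":0.3},
    {"dx":0.0,"dy":0.0,"dz":0.0,"wx":0.0,"wy":0.0,"wz":0.0,"hand":0.3},
  ],
  newtons=25,
)

```text
time_s: 3.68
eef_pos: [546.0, 6.6, 4.5]
tcp_rot: [[0.915, 0.404, 0.0], [0.404, -0.915, -0.0], [0.0, 0.0, -1.0]]
force: [-0.4, -0.1, 0.8]
gripper_width: 49.7
finger_force: 25.0
```

```bash
python3 -c "
from h import *
delta((546,6.6,140),down(24));delta((545.5,-305.2,140),down(20.5))"
```

```text
t 3.67 tcp [546.    6.6   4.5] wid 49.7 ff 25.000111162662506 F [-0.4 -0.1  0.8]
d [-0.      0.     -0.1355] w [ 0.    -0.    -0.003]
t 3.67 tcp [546.    6.6   4.5] wid 49.7 ff 25.000111162662506 F [-0.4 -0.1  0.8]
d [-0.1264  0.2851 -0.1354] w [ 0.    -0.     0.058]
```

Emit:
arm_command(
  moves=[
    {"dx":0.0,"dy":0.0,"dz":-0.03,"wx":0.0,"wy":0.0,"wz":0.0,"hand":0.3},
    {"dx":0.0,"dy":0.0,"dz":-0.07,"wx":0.0,"wy":0.0,"wz":0.0,"hand":0.3},
    {"dx":0.0,"dy":0.0,"dz":-0.11,"wx":0.0,"wy":0.0,"wz":0.0,"hand":0.3},
    {"dx":-0.01,"dy":0.023,"dz":-0.1355,"wx":0.0,"wy":0.0,"wz":0.0,"hand":0.3},
    {"dx":-0.028,"dy":0.063,"dz":-0.1355,"wx":0.0,"wy":0.0,"wz":0.02,"hand":0.3},
    {"dx":-0.048,"dy":0.108,"dz":-0.1355,"wx":0.0,"wy":0.0,"wz":0.03,"hand":0.3},
    {"dx":-0.07,"dy":0.157,"dz":-0.1355,"wx":0.0,"wy":0.0,"wz":0.04,"hand":0.3},
    {"dx":-0.09,"dy":0.203,"dz":-0.1355,"wx":0.0,"wy":0.0,"wz":0.05,"hand":0.3},
    {"dx":-0.11,"dy":0.248,"dz":-0.1355,"wx":0.0,"wy":0.0,"wz":0.058,"hand":0.3},
    {"dx":-0.12,"dy":0.273,"dz":-0.1355,"wx":0.0,"wy":0.0,"wz":0.058,"hand":0.3},
    {"dx":-0.1264,"dy":0.2851,"dz":-0.1355,"wx":0.0,"wy":0.0,"wz":0.058,"hand":0.3},
    {"dx":-0.1264,"dy":0.2851,"dz":-0.1355,"wx":0.0,"wy":0.0,"wz":0.058,"hand":0.3},
    {"dx":-0.1264,"dy":0.2851,"dz":-0.1355,"wx":0.0,"wy":0.0,"wz":0.058,"hand":0.3},
  ],
)

```text
time_s: 5.3
eef_pos: [545.7, -304.0, 139.9]
tcp_rot: [[0.936, 0.351, -0.0], [0.351, -0.936, 0.001], [0.0, -0.001, -1.0]]
force: [-0.9, 0.6, -2.9]
gripper_width: 49.3
finger_force: 25.0
```

```bash
python3 -c "
from h import *
delta((545.5,-305.2,140),down(20.5))
for n in('top','scene'): s=snap(n)
a=load('top')['pixels'][130:280,300:450];b=load('scene')['pixels'][180:330,70:220]
cv2.imwrite('pics/c4.png',cv2.resize(np.hstack([a,b]),(800,400),interpolation=3))"
```

```text
t 5.3 tcp [ 545.7 -304.   139.9] wid 49.3 ff 24.99961405992508 F [-0.9  0.6 -2.9]
d [-0.0006  0.0011 -0.0001] w [-0.001 -0.     0.001]
```

View pics/c4.png

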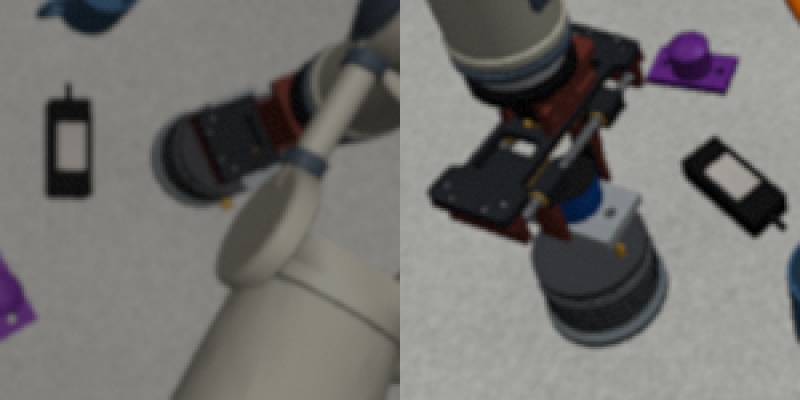

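The scene half shows the flange above the plate, with one hole at (608,212) and the +x peg at (620,250). The top view is blocked by the arm, so I'll compare hole and peg within the scene camera, where the bias cancels.

```bash
python3 - <<'E'
from h import *
s=load('scene'); P=s['pixels']; hsv=cv2.cvtColor(P,cv2.COLOR_BGR2HSV); W=world(s)
st=sensors.sense(); zt=st['eef_pos'][2]-4.5+12; R=st['tcp_rot']; c=st['eef_pos']
g=P[248:272,130:168].astype(int).sum(2)//3
for r in g[4:20]: print(' '.join('%3d'%x for x in r))
f=near(s,(560,-300),70,zt-4,zt+5)&(hsv[...,1]<70)&(hsv[...,2]>90)
v,u=np.nonzero(f); q=np.array([ray(s,a,b,zt) for a,b in zip(u,v)]); l=(q-c)@R
print('zt',zt,len(q),'depth z med',np.median(W[f][:,2]),'local x',np.percentile(l[:,0],[0,2,50,98,100]).round(1),'local y',np.percentile(l[:,1],[0,2,98,100]).round(1))
print('hole px',)
for uv in [(148,259.5)]: print((ray(s,*uv,zt)-c)@R)
m=np.zeros(P.shape[:2],bool); m[265:285,140:165]=1; m&=(hsv[...,0]>8)&(hsv[...,0]<30)&(hsv[...,1]>90)
v,u=np.nonzero(m); print('peg px',u.mean(),v.mean(),len(u),ray(s,u.mean(),v.mean(),95))
E
```

```text
16  17  20  23  18  19  22  20  24  30  35  36  35  36  33  63 112 134 135 133 135 135 134 134 134 136 137 139 139 139 150 159 161 160 160 160 159 159
 16  21  19  20  19  20  25  28  32  33  37  38  38  34  33  62 112 133 135 136 133 135 136 135 135 135 137 135 128 116 132 155 162 162 162 161 160 160
 18  19  16  18  23  26  32  33  34  36  37  39  34  34  34  63 112 132 134 133 134 133 134 134 135 135 136 133 116  99 119 149 160 160 161 159 159 160
 21  21  25  25  29  31  33  35  37  38  38  37  36  35  37  71 117 134 136 135 134 134 134 134 134 135 133 123 100  90 114 145 156 158 156 156 156 158
 27  26  28  27  30  31  33  35  32  34  36  36  35  34  49  90 123 136 135 133 134 134 133 133 133 134 128 107  89  95 126 149 155 156 156 154 157 158
 29  27  30  32  31  30  35  34  35  35  34  37  36  39  68 110 132 132 122 117 122 133 135 136 135 130 115  94  88 116 145 155 155 156 155 156 158 158
 30  29  28  27  28  28  29  35  34  34  34  33  34  52  90 121 124 110  92  85  99 123 135 137 135 123 104  84  93 128 154 159 156 154 155 157 158 158
 29  30  28  30  29  32  30  32  33  
[... 869 characters left out ...]
1 153
 24  26  44  87 119 130 132 133 134 132 132 131 132 130 131 131 130 131 131 131 126 108  89  80  69  59  54  52  53  52  49  62 106 143 155 156 153 152
 20  22  35  63  97 115 122 126 131 132 132 133 132 132 132 132 132 131 133 129 114  93  80  71  60  55  53  53  54  52  50  54  87 137 156 157 154 152
 23  24  27  39  64  83  91 101 114 121 127 130 133 133 132 132 132 132 132 123 104  86  76  65  56  52  52  52  53  54  52  49  70 116 148 155 154 152
zt 147.6454286790888 274 depth z med 148.18589497317754 local x [ 8.3 11.9 31.6 46.3 47. ] local y [-34.7 -24.5  25.   25.8]
hole px
[32.28307584  0.81566184 -7.48964585]
peg px 152.35 273.45 20 [ 577.73585845 -295.45287833   95.        ]
```

```bash
python3 -c "
from h import *
delta((545,-305.2,107),down(20.5))"
```

```text
t 5.4 tcp [ 545.8 -304.   140.1] wid 49.7 ff 24.999689161777496 F [ 0.3  0.5 -1.6]
d [-0.0012  0.0009  0.0331] w [-0.    -0.     0.001]
```

Emit:
arm_command(
  moves=[
    {"dx":-0.0012,"dy":0.0009,"dz":0.015,"wx":0.0,"wy":0.0,"wz":0.0,"hand":0.3},
    {"dx":-0.0012,"dy":0.0009,"dz":0.033,"wx":0.0,"wy":0.0,"wz":0.0,"hand":0.3},
    {"dx":-0.0012,"dy":0.0009,"dz":0.033,"wx":0.0,"wy":0.0,"wz":0.0,"hand":0.3},
    {"dx":-0.0012,"dy":0.0009,"dz":0.036,"wx":0.0,"wy":0.0,"wz":0.0,"hand":0.3},
    {"dx":-0.0012,"dy":0.0009,"dz":0.039,"wx":0.0,"wy":0.0,"wz":0.0,"hand":0.3},
    {"dx":-0.0012,"dy":0.0009,"dz":0.039,"wx":0.0,"wy":0.0,"wz":0.0,"hand":0.3},
    {"dx":-0.0012,"dy":0.0009,"dz":0.039,"wx":0.0,"wy":0.0,"wz":0.0,"hand":0.3},
  ],
)

```text
time_s: 6.28
eef_pos: [544.8, -306.6, 101.3]
tcp_rot: [[0.937, 0.35, 0.001], [0.35, -0.937, -0.0], [0.0, 0.0, -1.0]]
force: [0.5, 0.3, -1.1]
gripper_width: 49.6
finger_force: 25.0
```

Emit:
arm_command(
  moves=[
    {"dx":0.0005,"dy":-0.001,"dz":0.001,"wx":0.0,"wy":0.0,"wz":0.0,"hand":0.3},
    {"dx":0.0005,"dy":-0.001,"dz":0.003,"wx":0.0,"wy":0.0,"wz":0.0,"hand":0.3},
    {"dx":0.0005,"dy":-0.001,"dz":0.004,"wx":0.0,"wy":0.0,"wz":0.0,"hand":0.3},
    {"dx":0.0005,"dy":-0.001,"dz":0.004,"wx":0.0,"wy":0.0,"wz":0.0,"hand":0.3},
  ],
)

```text
time_s: 6.78
eef_pos: [544.7, -305.3, 96.7]
tcp_rot: [[0.937, 0.35, -0.0], [0.35, -0.937, 0.0], [-0.0, -0.0, -1.0]]
force: [0.2, 0.2, -2.5]
gripper_width: 49.6
finger_force: 25.0
```

Emit:
arm_command(
  moves=[
    {"dx":0.0,"dy":0.0,"dz":0.002,"wx":0.0,"wy":0.0,"wz":0.0,"hand":0.3},
    {"dx":0.0,"dy":0.0,"dz":0.004,"wx":0.0,"wy":0.0,"wz":0.0,"hand":0.3},
    {"dx":0.0,"dy":0.0,"dz":0.006,"wx":0.0,"wy":0.0,"wz":0.0,"hand":0.3},
    {"dx":0.0,"dy":0.0,"dz":0.007,"wx":0.0,"wy":0.0,"wz":0.0,"hand":0.3},
    {"dx":0.0,"dy":0.0,"dz":0.007,"wx":0.0,"wy":0.0,"wz":0.0,"hand":0.3},
  ],
)

```text
time_s: 7.4
eef_pos: [544.7, -305.3, 89.8]
tcp_rot: [[0.937, 0.35, -0.0], [0.35, -0.937, 0.0], [-0.0, -0.0, -1.0]]
force: [0.4, -0.0, -2.5]
gripper_width: 50.1
finger_force: 25.0
```

Emit:
arm_command(
  moves=[
    {"dx":0.0,"dy":0.0,"dz":0.001,"wx":0.0,"wy":0.0,"wz":0.0,"hand":0.3},
    {"dx":0.0,"dy":0.0,"dz":0.001,"wx":0.0,"wy":0.0,"wz":0.0,"hand":0.3},
    {"dx":0.0,"dy":0.0,"dz":0.0,"wx":0.0,"wy":0.0,"wz":0.0,"hand":0.75},
    {"dx":0.0,"dy":0.0,"dz":0.0,"wx":0.0,"wy":0.0,"wz":0.0,"hand":0.9},
    {"dx":0.0,"dy":0.0,"dz":0.0,"wx":0.0,"wy":0.0,"wz":0.0,"hand":0.9},
    {"dx":0.0,"dy":0.0,"dz":0.0,"wx":0.0,"wy":0.0,"wz":0.0,"hand":0.9},
    {"dx":0.0,"dy":0.0,"dz":0.0,"wx":0.0,"wy":0.0,"wz":0.0,"hand":0.9},
    {"dx":0.0,"dy":0.0,"dz":-0.02,"wx":0.0,"wy":0.0,"wz":0.0,"hand":0.9},
    {"dx":0.0,"dy":0.0,"dz":-0.06,"wx":0.0,"wy":0.0,"wz":0.0,"hand":0.9},
    {"dx":0.0,"dy":0.0,"dz":-0.11,"wx":0.0,"wy":0.0,"wz":0.0,"hand":0.9},
    {"dx":0.0,"dy":0.0,"dz":-0.15,"wx":0.0,"wy":0.0,"wz":0.0,"hand":0.9},
  ],
)

```text
time_s: 8.78
eef_pos: [544.9, -305.4, 244.2]
tcp_rot: [[0.937, 0.35, 0.003], [0.35, -0.937, -0.002], [0.002, 0.003, -1.0]]
force: [0.2, 0.1, 0.5]
gripper_width: 79.0
finger_force: 0.0
```

```bash
python3 -c "
from h import *
# bar frame: averaged cameras
hi=np.array([561.8,316.5]);lo=np.array([568,241.9]); m=(hi+lo)/2; d=(hi-lo)/np.linalg.norm(hi-lo); a=np.radians(35)
n=np.array([*(-np.sin(a)*d),np.cos(a)]); x=np.array([*(np.cos(a)*d),np.sin(a)])
mid=np.array([*m,62/1+0.0])  # check: sensors' plane z
und=np.array([*m,0])-32*n; und[2]=62
print('underside mid',und.round(1),'x',x.round(3),'n',n.round(3),'yaw',np.degrees(np.arctan2(d[1],d[0])))
z=-n
for sg in(1,-1):
    y=np.cross(z,x*sg); R=np.stack([x*sg,y,z],1); print(sg)
    delta(und+n*1,R); delta(und+n*90,R)
"
```

```text
underside mid [563.4 297.5  62. ] x [-0.068  0.816  0.574] n [ 0.048 -0.572  0.819] yaw 94.75092907067456
1
t 8.78 tcp [ 544.9 -305.4  244.2] wid 79.0 ff 0.0 F [0.2 0.1 0.5]
d [ 0.2279 -0.5582  0.1803] w [ 0.399  0.522 -1.252]
t 8.78 tcp [ 544.9 -305.4  244.2] wid 79.0 ff 0.0 F [0.2 0.1 0.5]
d [ 0.2142 -0.5089  0.1075] w [ 0.399  0.522 -1.252]
-1
t 8.78 tcp [ 544.9 -305.4  244.2] wid 79.0 ff 0.0 F [0.2 0.1 0.5]
d [ 0.2279 -0.5582  0.1803] w [ 0.562 -0.429  1.781]
t 8.78 tcp [ 544.9 -305.4  244.2] wid 79.0 ff 0.0 F [0.2 0.1 0.5]
d [ 0.2142 -0.5089  0.1075] w [ 0.562 -0.429  1.781]
```

Emit:
arm_command(
  moves=[
    {"dx":0.02,"dy":-0.045,"dz":0.0,"wx":0.03,"wy":0.04,"wz":-0.1,"hand":0.6},
    {"dx":0.04,"dy":-0.09,"dz":0.0,"wx":0.06,"wy":0.08,"wz":-0.19,"hand":0.6},
    {"dx":0.06,"dy":-0.14,"dz":0.0,"wx":0.1,"wy":0.13,"wz":-0.313,"hand":0.6},
    {"dx":0.08,"dy":-0.19,"dz":0.0,"wx":0.15,"wy":0.196,"wz":-0.47,"hand":0.6},
    {"dx":0.1,"dy":-0.24,"dz":0.0,"wx":0.2,"wy":0.261,"wz":-0.626,"hand":0.6},
    {"dx":0.12,"dy":-0.29,"dz":0.01,"wx":0.25,"wy":0.326,"wz":-0.783,"hand":0.6},
    {"dx":0.14,"dy":-0.34,"dz":0.02,"wx":0.3,"wy":0.391,"wz":-0.939,"hand":0.6},
    {"dx":0.165,"dy":-0.39,"dz":0.03,"wx":0.35,"wy":0.457,"wz":-1.096,"hand":0.6},
    {"dx":0.185,"dy":-0.44,"dz":0.05,"wx":0.399,"wy":0.522,"wz":-1.252,"hand":0.6},
    {"dx":0.205,"dy":-0.485,"dz":0.075,"wx":0.399,"wy":0.522,"wz":-1.252,"hand":0.6},
    {"dx":0.2142,"dy":-0.5089,"dz":0.1,"wx":0.399,"wy":0.522,"wz":-1.252,"hand":0.6},
    {"dx":0.2142,"dy":-0.5089,"dz":0.1075,"wx":0.399,"wy":0.522,"wz":-1.252,"hand":0.6},
    {"dx":0.2142,"dy":-0.5089,"dz":0.1075,"wx":0.399,"wy":0.522,"wz":-1.252,"hand":0.6},
    {"dx":0.2142,"dy":-0.5089,"dz":0.1075,"wx":0.399,"wy":0.522,"wz":-1.252,"hand":0.6},
  ],
)

```text
time_s: 10.52
eef_pos: [568.2, 245.3, 134.3]
tcp_rot: [[-0.067, 0.997, -0.047], [0.815, 0.082, 0.573], [0.575, -0.0, -0.818]]
force: [-0.1, -0.0, 0.2]
gripper_width: 52.7
finger_force: 0.0
```

```bash
cat >> h.py <<'E'
def barR():
    x=np.array([-.068,.816,.574]); n=np.array([.048,-.572,.819]); x/=np.linalg.norm(x); n-=x*(x@n); n/=np.linalg.norm(n); return np.stack([x,np.cross(-n,x),-n],1),n
E
python3 - <<'E'
from h import *
R,n=barR(); u=np.array([563.4,297.5,62]); delta(u+n*1,R); print(sensors.sense()['joint_positions'].round(2))
for k in('top','scene'):
    s=snap(k); W=world(s); f=near(s,(545,-305),50,92,104); d=near(s,(545,-305),40,130,150)
    r=cv2.minAreaRect(W[f][:,:2].astype(np.float32)); print(k,'flange z',np.median(W[f][:,2]).round(1),np.round(r[0],1),np.round(r[1],1),'dome',W[d].mean(0).round(1),cv2.minEnclosingCircle(W[d][:,:2].astype(np.float32))[0],W[d][:,2].max().round(1))
a=cv2.resize(load('scene')['pixels'][230:330,90:190],(400,400),interpolation=3);b=cv2.resize(load('scene')['pixels'][80:200,240:360],(400,400),interpolation=3)
cv2.imwrite('pics/c5.png',np.hstack([a,b]))
E
```

```text
t 10.53 tcp [568.2 245.3 134.3] wid 52.7 ff 0.0 F [-0.1 -0.   0.2]
d [ 0.0013 -0.0005  0.0883] w [ 0.001 -0.002 -0.001]
[ 0.02  0.08  1.51  0.61  1.59 -0.06]
top flange z 97.7 [ 545.2 -303.3] [91.7 51.6] dome [ 544.1 -301.1  135.7] (544.3223876953125, -302.3953552246094) 142.6
scene flange z 97.8 [ 544.3 -306. ] [93.9 51.6] dome [ 547.4 -306.9  135.7] (544.1154174804688, -305.10357666015625) 141.4
```

View pics/c5.png

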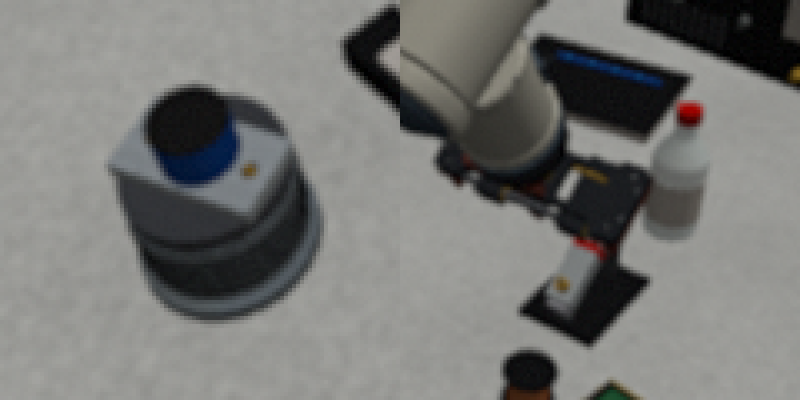

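The left half shows the head seated flat with the peg visible in its hole at (250,170); flange height is 97.7 mm. The right half shows the gripper above the bar's red band at (588,248). Next I go down and grip.

Emit:
arm_command(
  moves=[
    {"dx":0.0013,"dy":-0.0005,"dz":0.03,"wx":0.0,"wy":0.0,"wz":0.0,"hand":0.6},
    {"dx":0.0013,"dy":-0.0005,"dz":0.055,"wx":0.0,"wy":0.0,"wz":0.0,"hand":0.6},
    {"dx":0.0013,"dy":-0.0005,"dz":0.075,"wx":0.0,"wy":0.0,"wz":0.0,"hand":0.6},
    {"dx":0.0013,"dy":-0.0005,"dz":0.087,"wx":0.0,"wy":0.0,"wz":0.0,"hand":0.6},
    {"dx":0.0013,"dy":-0.0005,"dz":0.087,"wx":0.0,"wy":0.0,"wz":0.0,"hand":0.6},
    {"dx":0.0013,"dy":-0.0005,"dz":0.087,"wx":0.0,"wy":0.0,"wz":0.0,"hand":0.6},
    {"dx":0.0013,"dy":-0.0005,"dz":0.087,"wx":0.0,"wy":0.0,"wz":0.0,"hand":0.6},
  ],
)

```text
time_s: 11.5
eef_pos: [562.9, 297.0, 63.0]
tcp_rot: [[-0.067, 0.997, -0.049], [0.815, 0.083, 0.573], [0.576, -0.001, -0.818]]
force: [-0.3, -0.2, 0.7]
gripper_width: 52.5
finger_force: 0.0
```

```bash
python3 - <<'E'
from h import *
R,n=barR(); u=np.array([563.4,297.5,62]); delta(u+n*1,R)
s=snap('scene'); W=world(s); st=sensors.sense(); H,S=cv2.split(cv2.cvtColor(s['pixels'],cv2.COLOR_BGR2HSV))[:2]
b=near(s,(562,282),75,35,135)
for nm,m in(('red',((H<8)|(H>172))&(S>100)),('brass',(H>8)&(H<30)&(S>80))):
    q=(W[b&m]-st['eef_pos'])@st['tcp_rot']; print(nm,len(q),np.median(q,0).round(1))
E
```

```text
t 11.5 tcp [562.9 297.   63. ] wid 52.5 ff 0.0 F [-0.3 -0.2  0.7]
d [-0.0002  0.0005  0.0001] w [-0.    -0.002 -0.001]
red 0 [nan nan nan]
brass 16 [-44.8   1.  -34.5]
  return _methods._mean(a, axis=axis, dtype=dtype,
  ret = um.true_divide(
```

Emit:
arm_command(
  moves=[
    {"dx":0.0,"dy":0.0005,"dz":0.0,"wx":0.0,"wy":0.0,"wz":0.0,"hand":0.4},
    {"dx":0.0,"dy":0.0005,"dz":0.0,"wx":0.0,"wy":0.0,"wz":0.0,"hand":0.2},
    {"dx":0.0,"dy":0.0005,"dz":0.0,"wx":0.0,"wy":0.0,"wz":0.0,"hand":0.1},
    {"dx":0.0,"dy":0.0005,"dz":0.0,"wx":0.0,"wy":0.0,"wz":0.0,"hand":0.1},
    {"dx":0.0,"dy":0.0005,"dz":0.0,"wx":0.0,"wy":0.0,"wz":0.0,"hand":0.1},
    {"dx":0.0,"dy":0.0005,"dz":0.0,"wx":0.0,"wy":0.0,"wz":0.0,"hand":0.1},
  ],
  newtons=30,
)

```text
time_s: 12.3
eef_pos: [562.8, 297.3, 62.1]
tcp_rot: [[-0.066, 0.997, -0.05], [0.815, 0.083, 0.573], [0.575, -0.003, -0.818]]
force: [-0.6, -0.9, 1.2]
gripper_width: 27.7
finger_force: 29.9
```

Emit:
arm_command(
  moves=[
    {"dx":0.0,"dy":0.0,"dz":-0.01,"wx":0.0,"wy":0.0,"wz":0.0,"hand":0.1},
    {"dx":0.0,"dy":0.0,"dz":-0.03,"wx":0.0,"wy":0.0,"wz":0.0,"hand":0.1},
    {"dx":0.0,"dy":0.0,"dz":-0.06,"wx":0.0,"wy":0.0,"wz":0.0,"hand":0.1},
    {"dx":0.0,"dy":0.0,"dz":-0.1,"wx":0.0,"wy":0.0,"wz":0.0,"hand":0.1},
    {"dx":0.0,"dy":0.0,"dz":-0.13,"wx":0.0,"wy":0.0,"wz":0.0,"hand":0.1},
  ],
)

```text
time_s: 12.92
eef_pos: [569.9, 220.8, 171.1]
tcp_rot: [[-0.067, 0.997, -0.047], [0.816, 0.082, 0.573], [0.575, -0.0, -0.818]]
force: [0.2, -0.9, -1.8]
gripper_width: 28.0
finger_force: 29.9
```

```bash
python3 - <<'E'
from h import *
for yaw in(20,50,65): print(yaw);delta((544.8,-305.2,230),down(yaw))
print(sensors.sense()['joint_positions'])
E
```

```text
20
t 12.93 tcp [569.9 220.8 171.1] wid 28.0 ff 29.940437972545624 F [ 0.2 -0.9 -1.8]
d [-0.3936 -0.0681 -0.3483] w [-0.399 -0.522  1.26 ]
50
t 12.93 tcp [569.9 220.8 171.1] wid 28.0 ff 29.940437972545624 F [ 0.2 -0.9 -1.8]
d [-0.3936 -0.0681 -0.3483] w [-0.239 -0.58   0.755]
65
t 12.93 tcp [569.9 220.8 171.1] wid 28.0 ff 29.940437972545624 F [ 0.2 -0.9 -1.8]
d [-0.3936 -0.0681 -0.3483] w [-0.159 -0.598  0.502]
[-0.02252146  0.0634686   1.46302144  0.61144844  1.66740987 -0.05990346]
```

Emit:
arm_command(
  moves=[
    {"dx":-0.015,"dy":-0.002,"dz":-0.013,"wx":0.0,"wy":0.0,"wz":0.0,"hand":0.1},
    {"dx":-0.045,"dy":-0.008,"dz":-0.04,"wx":-0.016,"wy":-0.06,"wz":0.05,"hand":0.1},
    {"dx":-0.08,"dy":-0.014,"dz":-0.071,"wx":-0.032,"wy":-0.12,"wz":0.1,"hand":0.1},
    {"dx":-0.118,"dy":-0.02,"dz":-0.104,"wx":-0.048,"wy":-0.18,"wz":0.15,"hand":0.1},
    {"dx":-0.157,"dy":-0.027,"dz":-0.139,"wx":-0.064,"wy":-0.24,"wz":0.2,"hand":0.1},
    {"dx":-0.197,"dy":-0.034,"dz":-0.174,"wx":-0.08,"wy":-0.3,"wz":0.25,"hand":0.1},
    {"dx":-0.236,"dy":-0.041,"dz":-0.209,"wx":-0.096,"wy":-0.36,"wz":0.3,"hand":0.1},
    {"dx":-0.275,"dy":-0.048,"dz":-0.244,"wx":-0.112,"wy":-0.42,"wz":0.35,"hand":0.1},
    {"dx":-0.315,"dy":-0.054,"dz":-0.279,"wx":-0.128,"wy":-0.48,"wz":0.4,"hand":0.1},
    {"dx":-0.35,"dy":-0.061,"dz":-0.31,"wx":-0.144,"wy":-0.54,"wz":0.45,"hand":0.1},
    {"dx":-0.378,"dy":-0.065,"dz":-0.335,"wx":-0.159,"wy":-0.598,"wz":0.502,"hand":0.1},
    {"dx":-0.39,"dy":-0.0675,"dz":-0.345,"wx":-0.159,"wy":-0.598,"wz":0.502,"hand":0.1},
    {"dx":-0.3936,"dy":-0.0681,"dz":-0.3483,"wx":-0.159,"wy":-0.598,"wz":0.502,"hand":0.1},
    {"dx":-0.3936,"dy":-0.0681,"dz":-0.3483,"wx":-0.159,"wy":-0.598,"wz":0.502,"hand":0.1},
    {"dx":-0.3936,"dy":-0.0681,"dz":-0.3483,"wx":-0.159,"wy":-0.598,"wz":0.502,"hand":0.1},
  ],
)

```text
time_s: 14.8
eef_pos: [545.0, -302.6, 226.7]
tcp_rot: [[0.421, 0.907, -0.003], [0.907, -0.421, 0.002], [0.0, -0.003, -1.0]]
force: [-0.4, -0.7, -1.1]
gripper_width: 28.1
finger_force: 29.9
```

```bash
python3 - <<'E'
from h import *
delta((544.8,-305.2,160),down(65)); st=sensors.sense(); print(st['tcp_rot'].round(3))
s=snap('scene'); W=world(s); H,S,V=cv2.split(cv2.cvtColor(s['pixels'],cv2.COLOR_BGR2HSV))
ok=near(s,(545,-305),90,st['eef_pos'][2]-10,st['eef_pos'][2]+45); L=(W-st['eef_pos'])@st['tcp_rot']
for nm,m in(('red',((H<8)|(H>172))&(S>100)),('brass',(H>8)&(H<30)&(S>80)),('alu',(S<60)&(V>70))):
    k,l,t,c=cv2.connectedComponentsWithStats((ok&m).astype(np.uint8))
    for i in range(1,k):
        if t[i,4]>3: q=L[l==i]; print(nm,t[i,4],c[i].round(1),np.median(q,0).round(1),q.min(0).round(1),q.max(0).round(1))
u,v=[int(x) for x in (np.linalg.inv(s['T'])@[*st['eef_pos'],1])[:2]/(np.linalg.inv(s['T'])@[*st['eef_pos'],1])[2]*s['fx']+[s['cx'],s['cy']]]; print(u,v)
cv2.imwrite('pics/c6.png',cv2.resize(s['pixels'][max(v-70,0):v+80,max(u-90,0):u+90],(720,600),interpolation=3))
E
```

```text
t 14.8 tcp [ 545.  -302.6  226.7] wid 28.1 ff 29.940508604049683 F [-0.4 -0.7 -1.1]
d [-0.0025  0.0011  0.0667] w [-0.003 -0.     0.002]
[[ 0.421  0.907 -0.003]
 [ 0.907 -0.421  0.002]
 [ 0.    -0.003 -1.   ]]
red 28 [128.2 237.2] [  1.   22.9 -10.8] [ -8.5  21.1 -14.5] [10.7 23.8 -4.9]
brass 29 [146.8 216.4] [ 46.1   5.5 -32.7] [ 40.7   0.2 -36.4] [ 51.5   9.  -26. ]
brass 14 [ 97.4 231.8] [-48.4   4.9 -33.2] [-50.7  -1.4 -36.4] [-46.3   7.7 -25.8]
alu 143 [147.6 219.9] [ 44.8   8.1 -22.9] [ 31.5 -13.6 -37.3] [59.5 16.8 -1.6]
alu 99 [ 96.4 237.6] [-54.7  11.2 -22.5] [-60.6 -14.3 -38.6] [-45.7  15.8  -1.9]
alu 11 [149.  229.4] [42.8 14.1 -3.3] [32.4 13.  -4.8] [52.6 15.8 -0.5]
alu 4 [123.  240.2] [-10.2  23.3  -6. ] [-10.7  22.  -12.1] [-9.  24.  -2.1]
126 232
```

View pics/c6.png

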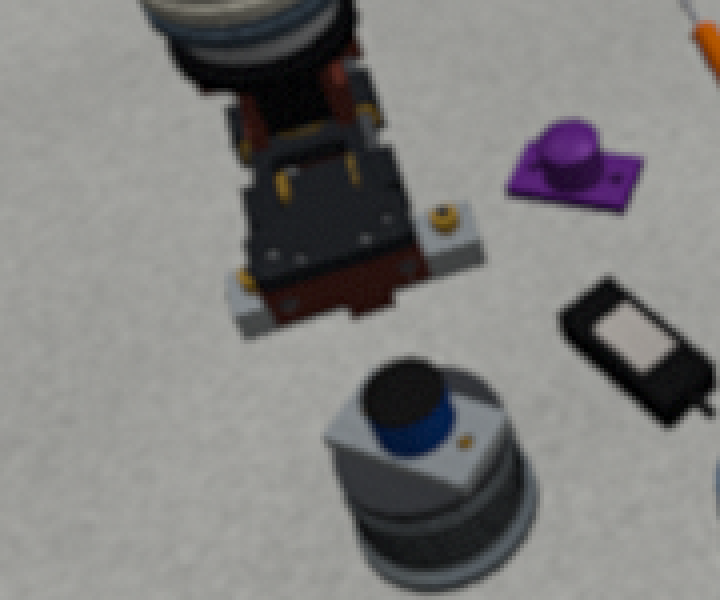

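The picture shows the bar held level broadside to the camera, with ends at (240,320) and (480,245) and sensors up. Its middle is within about 0.5 mm of the TCP. The seated head lies below at (405,400). Next I lower over the dome.

Emit:
arm_command(
  moves=[
    {"dx":-0.0025,"dy":0.001,"dz":0.015,"wx":-0.003,"wy":0.0,"wz":0.0,"hand":0.1},
    {"dx":-0.0025,"dy":0.001,"dz":0.035,"wx":-0.003,"wy":0.0,"wz":0.0,"hand":0.1},
    {"dx":-0.0025,"dy":0.001,"dz":0.055,"wx":-0.003,"wy":0.0,"wz":0.0,"hand":0.1},
    {"dx":-0.0025,"dy":0.001,"dz":0.07,"wx":-0.003,"wy":0.0,"wz":0.0,"hand":0.1},
    {"dx":-0.0025,"dy":0.001,"dz":0.078,"wx":-0.003,"wy":0.0,"wz":0.0,"hand":0.1},
    {"dx":-0.0025,"dy":0.001,"dz":0.078,"wx":-0.003,"wy":0.0,"wz":0.0,"hand":0.1},
    {"dx":-0.0025,"dy":0.001,"dz":0.078,"wx":-0.003,"wy":0.0,"wz":0.0,"hand":0.1},
    {"dx":-0.0025,"dy":0.001,"dz":0.078,"wx":-0.003,"wy":0.0,"wz":0.0,"hand":0.1},
  ],
)

```text
time_s: 15.85
eef_pos: [545.0, -306.2, 149.9]
tcp_rot: [[0.422, 0.907, 0.002], [0.907, -0.422, -0.001], [-0.0, 0.002, -1.0]]
force: [0.0, 0.7, -1.5]
gripper_width: 27.7
finger_force: 29.9
```

```bash
python3 -c "
from h import *
delta((544.6,-305.2,141),down(65))"
```

```text
t 15.85 tcp [ 545.  -306.2  149.9] wid 27.7 ff 29.94041919708252 F [ 0.   0.7 -1.5]
d [ 0.0008 -0.0008  0.0089] w [0.002 0.    0.001]
```

Emit:
arm_command(
  moves=[
    {"dx":0.0008,"dy":-0.0008,"dz":0.003,"wx":0.002,"wy":0.0,"wz":0.0,"hand":0.1},
    {"dx":0.0008,"dy":-0.0008,"dz":0.006,"wx":0.002,"wy":0.0,"wz":0.0,"hand":0.1},
    {"dx":0.0008,"dy":-0.0008,"dz":0.008,"wx":0.002,"wy":0.0,"wz":0.0,"hand":0.1},
    {"dx":0.0008,"dy":-0.0008,"dz":0.009,"wx":0.002,"wy":0.0,"wz":0.0,"hand":0.1},
    {"dx":0.0008,"dy":-0.0008,"dz":0.009,"wx":0.002,"wy":0.0,"wz":0.0,"hand":0.1},
    {"dx":0.0008,"dy":-0.0008,"dz":0.009,"wx":0.002,"wy":0.0,"wz":0.0,"hand":0.1},
  ],
)

```text
time_s: 16.6
eef_pos: [544.3, -305.0, 140.0]
tcp_rot: [[0.422, 0.907, -0.002], [0.907, -0.422, 0.0], [-0.0, -0.002, -1.0]]
force: [-0.1, 0.4, -1.9]
gripper_width: 28.2
finger_force: 29.9
```

Emit:
arm_command(
  moves=[
    {"dx":0.0,"dy":0.0,"dz":0.0005,"wx":0.0,"wy":0.0,"wz":0.0,"hand":0.1},
    {"dx":0.0,"dy":0.0,"dz":0.001,"wx":0.0,"wy":0.0,"wz":0.0,"hand":0.1},
    {"dx":0.0,"dy":0.0,"dz":0.001,"wx":0.0,"wy":0.0,"wz":0.0,"hand":0.1},
  ],
)

```text
time_s: 16.98
eef_pos: [544.2, -305.0, 138.8]
tcp_rot: [[0.422, 0.907, -0.002], [0.907, -0.422, 0.001], [-0.0, -0.002, -1.0]]
force: [0.3, 0.1, -1.6]
gripper_width: 27.8
finger_force: 29.9
```

Emit:
arm_command(
  moves=[
    {"dx":0.0,"dy":0.0,"dz":0.0003,"wx":0.0,"wy":0.0,"wz":0.0,"hand":0.1},
    {"dx":0.0,"dy":0.0,"dz":0.0006,"wx":0.0,"wy":0.0,"wz":0.0,"hand":0.1},
    {"dx":0.0,"dy":0.0,"dz":0.0006,"wx":0.0,"wy":0.0,"wz":0.0,"hand":0.1},
    {"dx":0.0,"dy":0.0,"dz":0.0006,"wx":0.0,"wy":0.0,"wz":0.0,"hand":0.1},
  ],
)

```text
time_s: 17.48
eef_pos: [544.2, -305.0, 138.3]
tcp_rot: [[0.422, 0.907, -0.002], [0.907, -0.422, 0.001], [-0.0, -0.002, -1.0]]
force: [0.5, 0.6, -0.6]
gripper_width: 27.8
finger_force: 29.9
```

Emit:
arm_command(
  moves=[
    {"dx":0.0,"dy":0.0,"dz":0.0003,"wx":0.0,"wy":0.0,"wz":0.0,"hand":0.1},
    {"dx":0.0,"dy":0.0,"dz":0.0006,"wx":0.0,"wy":0.0,"wz":0.0,"hand":0.1},
    {"dx":0.0,"dy":0.0,"dz":0.0006,"wx":0.0,"wy":0.0,"wz":0.0,"hand":0.1},
    {"dx":0.0,"dy":0.0,"dz":0.0006,"wx":0.0,"wy":0.0,"wz":0.0,"hand":0.1},
  ],
)

```text
time_s: 17.98
eef_pos: [544.2, -305.0, 137.7]
tcp_rot: [[0.422, 0.907, -0.002], [0.907, -0.422, 0.001], [-0.0, -0.002, -1.0]]
force: [0.3, -0.5, -1.9]
gripper_width: 27.8
finger_force: 29.9
```

Emit:
arm_command(
  moves=[
    {"dx":0.0,"dy":0.0,"dz":0.0003,"wx":0.0,"wy":0.0,"wz":0.0,"hand":0.1},
    {"dx":0.0,"dy":0.0,"dz":0.0006,"wx":0.0,"wy":0.0,"wz":0.0,"hand":0.1},
    {"dx":0.0,"dy":0.0,"dz":0.0006,"wx":0.0,"wy":0.0,"wz":0.0,"hand":0.1},
  ],
)

```text
time_s: 18.35
eef_pos: [544.3, -305.0, 137.4]
tcp_rot: [[0.422, 0.907, -0.001], [0.907, -0.422, 0.0], [-0.0, -0.001, -1.0]]
force: [-0.2, 0.7, 0.3]
gripper_width: 28.0
finger_force: 29.9
```

Emit:
arm_command(
  moves=[
    {"dx":0.0,"dy":0.0,"dz":0.0003,"wx":0.0,"wy":0.0,"wz":0.0,"hand":0.1},
    {"dx":0.0,"dy":0.0,"dz":0.0006,"wx":0.0,"wy":0.0,"wz":0.0,"hand":0.1},
    {"dx":0.0,"dy":0.0,"dz":0.0006,"wx":0.0,"wy":0.0,"wz":0.0,"hand":0.1},
  ],
)

```text
time_s: 18.73
eef_pos: [544.3, -305.0, 137.2]
tcp_rot: [[0.422, 0.907, -0.001], [0.907, -0.422, 0.0], [-0.0, -0.001, -1.0]]
force: [-2.2, 0.7, 3.9]
gripper_width: 27.4
finger_force: 29.9
```

```bash
python3 - <<'E'
from h import *
st=sensors.sense(); print(st['force'],st['eef_pos'])
s=snap('scene'); W=world(s); H,S,V=cv2.split(cv2.cvtColor(s['pixels'],cv2.COLOR_BGR2HSV))
L=(W-st['eef_pos'])@st['tcp_rot']; ok=(s['range_z']>0)&(abs(L[...,0])<70)&(abs(L[...,1])<25)&(L[...,2]<8)&(L[...,2]>-45)
for nm,m in(('brass',(H>8)&(H<30)&(S>80)),('alu',(S<60)&(V>70))):
    k,l,t,c=cv2.connectedComponentsWithStats((ok&m).astype(np.uint8))
    for i in range(1,k):
        if t[i,4]>8: q=L[l==i]; print(nm,t[i,4],c[i].round(1),np.median(q,0).round(1),q.min(0).round(1),q.max(0).round(1))
cv2.imwrite('pics/c7.png',cv2.resize(s['pixels'][220:310,80:190],(733,600),interpolation=3))
for k in range(6):
    imaging.snapshot('scene'); print(sensors.sense()['force'].round(2))
E
```

```text
[-2.24894527  0.71910566  3.90408374] [ 544.29165251 -305.03278037  137.20209735]
brass 26 [154.  243.6] [ 45.9   5.1 -32.2] [ 40.3   0.5 -37.8] [ 51.5   8.4 -26. ]
brass 11 [109.1 258.4] [-48.2   4.5 -32.4] [-50.8  -1.1 -35.4] [-45.8   6.3 -28.6]
alu 130 [154.7 246.3] [ 45.1   7.8 -23. ] [ 31.2 -14.7 -37.7] [59.6 15.9 -4.2]
alu 78 [107.9 263.1] [-55.1   9.  -22.6] [-60.1 -13.  -34.9] [-46.   15.3  -2.5]
[-1.75  1.35  5.54]
[-2.15  1.28  6.36]
[-2.64  0.61  5.42]
[-1.6   0.93  5.08]
[-1.99  1.42  5.99]
[-1.64  1.79  4.33]
```

View pics/c7.png

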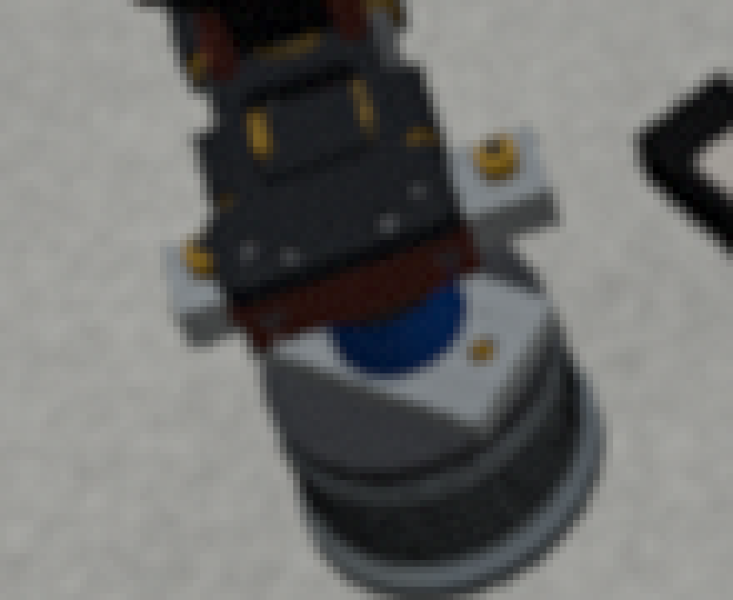

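The picture shows the bar touching the dome centrally, ends at (205,320) and (525,205) and head still seated. The upward force of about 5 N plus the bar's weight confirms contact. I ease off slightly and open gently.

Emit:
arm_command(
  moves=[
    {"dx":0.0,"dy":0.0,"dz":-0.0006,"wx":0.0,"wy":0.0,"wz":0.0,"hand":0.1},
    {"dx":0.0,"dy":0.0,"dz":-0.0006,"wx":0.0,"wy":0.0,"wz":0.0,"hand":0.1},
    {"dx":0.0,"dy":0.0,"dz":-0.0006,"wx":0.0,"wy":0.0,"wz":0.0,"hand":0.1},
    {"dx":0.0,"dy":0.0,"dz":-0.0006,"wx":0.0,"wy":0.0,"wz":0.0,"hand":0.1},
  ],
  newtons=8,
)

```text
time_s: 19.58
eef_pos: [544.4, -305.1, 137.2]
tcp_rot: [[0.422, 0.907, -0.001], [0.907, -0.422, 0.0], [-0.0, -0.001, -1.0]]
force: [0.7, -0.9, 3.1]
gripper_width: 27.8
finger_force: 8.0
```

Emit:
arm_command(
  moves=[
    {"dx":0.0,"dy":0.0,"dz":0.0,"wx":0.0,"wy":0.0,"wz":0.0,"hand":0.34},
    {"dx":0.0,"dy":0.0,"dz":0.0,"wx":0.0,"wy":0.0,"wz":0.0,"hand":0.36},
    {"dx":0.0,"dy":0.0,"dz":0.0,"wx":0.0,"wy":0.0,"wz":0.0,"hand":0.38},
    {"dx":0.0,"dy":0.0,"dz":0.0,"wx":0.0,"wy":0.0,"wz":0.0,"hand":0.42},
    {"dx":0.0,"dy":0.0,"dz":0.0,"wx":0.0,"wy":0.0,"wz":0.0,"hand":0.46},
    {"dx":0.0,"dy":0.0,"dz":0.0,"wx":0.0,"wy":0.0,"wz":0.0,"hand":0.5},
    {"dx":0.0,"dy":0.0,"dz":0.0,"wx":0.0,"wy":0.0,"wz":0.0,"hand":0.55},
    {"dx":0.0,"dy":0.0,"dz":0.0,"wx":0.0,"wy":0.0,"wz":0.0,"hand":0.6},
    {"dx":0.0,"dy":0.0,"dz":0.0,"wx":0.0,"wy":0.0,"wz":0.0,"hand":0.6},
  ],
)

```text
time_s: 20.7
eef_pos: [544.2, -305.0, 137.1]
tcp_rot: [[0.422, 0.907, -0.002], [0.907, -0.422, 0.001], [-0.0, -0.002, -1.0]]
force: [-0.6, 0.2, -0.7]
gripper_width: 52.2
finger_force: 0.0
```

```bash
cat > m.py <<'E'
from h import *
st=sensors.sense(); print(st['time_s'],st['force'].round(1),st['eef_pos'].round(1),st['gripper_width'])
R=down(65); c=np.array([544.6,-305.2,138.5])
for n in('scene','top'):
    s=snap(n); W=world(s); H,S,V=cv2.split(cv2.cvtColor(s['pixels'],cv2.COLOR_BGR2HSV))
    L=(W-c)@R; ok=(s['range_z']>0)&(abs(L[...,0])<75)&(abs(L[...,1])<28)&(L[...,2]<12)&(L[...,2]>-50)
    for nm,m in(('brass',(H>8)&(H<30)&(S>80)),('red',((H<8)|(H>172))&(S>100)),('alu',(S<60)&(V>70))):
        k,l,t,cc=cv2.connectedComponentsWithStats((ok&m).astype(np.uint8))
        for i in range(1,k):
            if t[i,4]>8: q=L[l==i]; print(n,nm,t[i,4],np.median(q,0).round(1),q.min(0).round(1),q.max(0).round(1))
E
python3 m.py
```

```text
20.7 [-0.6  0.2 -0.7] [ 544.2 -305.   137.1] 52.17727793466908
scene brass 26 [ 48.6   2.7 -24.2] [ 43.6  -2.8 -27.4] [ 54.9   7.1 -17.7]
scene alu 161 [ 44.6   7.9 -14.9] [ 31.3 -15.7 -29.7] [61.8 15.   5. ]
scene alu 88 [-51.9  10.8 -28.6] [-58.5 -13.1 -41.7] [-42.6  15.8  -7.4]
top brass 16 [ 52.1  -3.5 -25.2] [ 47.6  -8.3 -28.7] [ 56.    1.1 -22. ]
top alu 225 [ 36.6  -1.9 -16.7] [  9.5 -15.6 -24.9] [64.7 14.1  2.5]
```

Emit:
arm_command(
  moves=[
    {"dx":0.0,"dy":0.0,"dz":0.0,"wx":0.0,"wy":0.0,"wz":0.0,"hand":0.6},
    {"dx":0.0,"dy":0.0,"dz":0.0,"wx":0.0,"wy":0.0,"wz":0.0,"hand":0.6},
    {"dx":0.0,"dy":0.0,"dz":0.0,"wx":0.0,"wy":0.0,"wz":0.0,"hand":0.6},
  ],
)

```text
time_s: 21.18
eef_pos: [544.2, -305.0, 137.1]
tcp_rot: [[0.422, 0.907, -0.002], [0.907, -0.422, 0.001], [-0.0, -0.002, -1.0]]
force: [-0.9, -1.2, -1.6]
gripper_width: 53.0
finger_force: 0.0
```

```bash
python3 m.py; python3 m.py
```

```text
21.175 [-0.9 -1.2 -1.6] [ 544.2 -305.   137.1] 53.04855959269071
scene brass 25 [ 49.    2.9 -23.6] [ 44.3  -5.6 -26.3] [ 54.9   5.8 -17.8]
scene alu 154 [ 44.5   8.1 -15. ] [ 31.4 -17.8 -27.4] [61.9 15.1  7.3]
scene alu 89 [-51.7  11.1 -28.9] [-58.7 -14.7 -42.6] [-42.5  15.8  -8.4]
top brass 17 [ 52.1  -3.9 -25.8] [ 47.5  -7.7 -29.1] [ 56.5  -0.2 -20. ]
top alu 226 [ 36.8  -1.5 -17. ] [  9.2 -15.7 -25.5] [65.1 13.3  3. ]
21.275 [0.1 0.  0.4] [ 544.2 -305.   137.1] 52.941561360846
scene brass 25 [ 49.    3.3 -24.3] [ 44.3  -4.2 -27.3] [ 54.9   6.  -15.3]
scene alu 155 [ 43.9   7.5 -14.9] [ 31.3 -15.4 -27.5] [61.8 14.5  6.1]
scene alu 87 [-51.9  10.9 -28.6] [-58.8 -15.8 -41.9] [-42.6  15.5  -9.8]
top brass 17 [ 52.2  -3.9 -25.9] [ 47.3  -7.8 -30.8] [ 57.    0.2 -20. ]
top alu 225 [ 36.9  -1.8 -17.1] [  8.9 -16.5 -25.8] [65.1 13.8  3.3]
```

The bar rests but tilted about 0.14 rad (+x end low), which is too near the limit. I'll align to it, regrip, level it, shift it 3.8 mm toward −x and set it down again.

Emit:
arm_command(
  moves=[
    {"dx":0.0,"dy":0.0,"dz":0.0,"wx":0.0,"wy":-0.05,"wz":0.0,"hand":0.6},
    {"dx":0.0,"dy":0.0,"dz":0.0,"wx":0.0,"wy":-0.1,"wz":0.0,"hand":0.6},
    {"dx":0.0,"dy":0.0,"dz":0.0,"wx":0.0,"wy":-0.14,"wz":0.0,"hand":0.6},
    {"dx":0.0,"dy":0.0,"dz":0.0,"wx":0.0,"wy":-0.14,"wz":0.0,"hand":0.45},
    {"dx":0.0,"dy":0.0,"dz":0.0,"wx":0.0,"wy":-0.14,"wz":0.0,"hand":0.38},
    {"dx":0.0,"dy":0.0,"dz":0.0,"wx":0.0,"wy":-0.14,"wz":0.0,"hand":0.34},
    {"dx":0.0,"dy":0.0,"dz":0.0,"wx":0.0,"wy":-0.14,"wz":0.0,"hand":0.3},
    {"dx":0.0,"dy":0.0,"dz":0.0,"wx":0.0,"wy":-0.14,"wz":0.0,"hand":0.1},
    {"dx":0.0,"dy":0.0,"dz":0.0,"wx":0.0,"wy":-0.14,"wz":0.0,"hand":0.1},
    {"dx":0.0,"dy":0.0,"dz":0.0,"wx":0.0,"wy":-0.14,"wz":0.0,"hand":0.1},
  ],
  newtons=20,
)

```text
time_s: 22.62
eef_pos: [544.2, -305.1, 137.1]
tcp_rot: [[0.418, 0.907, -0.061], [0.898, -0.422, -0.126], [-0.14, -0.002, -0.99]]
force: [0.2, -1.4, -0.7]
gripper_width: 27.9
finger_force: 20.0
```

Emit:
arm_command(
  moves=[
    {"dx":0.0,"dy":0.0,"dz":-0.003,"wx":0.0,"wy":0.0,"wz":0.0,"hand":0.1},
    {"dx":0.0,"dy":0.0,"dz":-0.007,"wx":0.0,"wy":0.0,"wz":0.0,"hand":0.1},
    {"dx":-0.002,"dy":0.0,"dz":-0.01,"wx":0.0,"wy":0.05,"wz":0.0,"hand":0.1},
    {"dx":-0.0045,"dy":0.0,"dz":-0.01,"wx":0.0,"wy":0.1,"wz":0.0,"hand":0.1},
    {"dx":-0.005,"dy":0.0,"dz":-0.01,"wx":0.0,"wy":0.14,"wz":0.0,"hand":0.1},
    {"dx":-0.005,"dy":0.0,"dz":-0.01,"wx":0.0,"wy":0.14,"wz":0.0,"hand":0.1},
    {"dx":-0.005,"dy":0.0,"dz":-0.01,"wx":0.0,"wy":0.14,"wz":0.0,"hand":0.1},
  ],
)

```text
time_s: 23.5
eef_pos: [542.8, -308.1, 147.6]
tcp_rot: [[0.422, 0.907, -0.002], [0.907, -0.422, 0.0], [-0.001, -0.002, -1.0]]
force: [-0.0, 0.6, -2.2]
gripper_width: 28.0
finger_force: 20.0
```

```bash
python3 m.py; python3 -c "
from h import *
delta((542.6,-308.5,139),down(65))"
```

```text
23.5 [-0.   0.6 -2.2] [ 542.8 -308.1  147.6] 27.978020671133017
scene brass 28 [ 43.3   4.3 -42. ] [ 37.8  -3.7 -44.8] [ 48.8   6.4 -34.3]
scene brass 11 [-51.5   4.5 -42.3] [-53.9  -1.1 -47.5] [-49.7   7.4 -39. ]
scene alu 143 [ 43.    7.4 -31.8] [ 27.3 -16.3 -45.5] [ 56.4  14.9 -11.3]
scene alu 84 [-58.2  10.9 -32.1] [-63.  -13.2 -42.5] [-49.6  15.5 -12.1]
top brass 18 [ 46.3  -3.4 -43. ] [ 40.4  -7.5 -47. ] [ 51.2   1.5 -38. ]
top alu 213 [ 34.9  -1.8 -32.1] [ 10.5 -15.4 -49. ] [ 60.1  23.1 -13.7]
t 23.6 tcp [ 542.9 -307.8  147.6] wid 27.9 ff 19.995340704917908 F [ 0.2 -0.2 -1.2]
d [-0.0008  0.      0.0086] w [-0.002  0.001  0.002]
```

Emit:
arm_command(
  moves=[
    {"dx":-0.0004,"dy":0.0,"dz":0.003,"wx":0.0,"wy":0.0,"wz":0.0,"hand":0.1},
    {"dx":-0.0004,"dy":0.0,"dz":0.006,"wx":0.0,"wy":0.0,"wz":0.0,"hand":0.1},
    {"dx":-0.0004,"dy":0.0,"dz":0.008,"wx":0.0,"wy":0.0,"wz":0.0,"hand":0.1},
    {"dx":-0.0004,"dy":0.0,"dz":0.0095,"wx":0.0,"wy":0.0,"wz":0.0,"hand":0.1},
    {"dx":-0.0004,"dy":0.0,"dz":0.0095,"wx":0.0,"wy":0.0,"wz":0.0,"hand":0.1},
    {"dx":-0.0004,"dy":0.0,"dz":0.0095,"wx":0.0,"wy":0.0,"wz":0.0,"hand":0.1},
  ],
)

```text
time_s: 24.35
eef_pos: [542.6, -308.6, 138.3]
tcp_rot: [[0.422, 0.907, -0.002], [0.907, -0.422, 0.0], [-0.0, -0.002, -1.0]]
force: [0.3, 0.3, -1.8]
gripper_width: 28.0
finger_force: 20.0
```

Emit:
arm_command(
  moves=[
    {"dx":0.0,"dy":0.0,"dz":0.0003,"wx":0.0,"wy":0.0,"wz":0.0,"hand":0.1},
    {"dx":0.0,"dy":0.0,"dz":0.0005,"wx":0.0,"wy":0.0,"wz":0.0,"hand":0.1},
    {"dx":0.0,"dy":0.0,"dz":0.0005,"wx":0.0,"wy":0.0,"wz":0.0,"hand":0.1},
  ],
)

```text
time_s: 24.72
eef_pos: [542.6, -308.6, 137.7]
tcp_rot: [[0.422, 0.907, -0.002], [0.907, -0.422, 0.001], [-0.0, -0.002, -1.0]]
force: [0.0, 0.6, -2.1]
gripper_width: 27.8
finger_force: 20.0
```

Emit:
arm_command(
  moves=[
    {"dx":0.0,"dy":0.0,"dz":0.0003,"wx":0.0,"wy":0.0,"wz":0.0,"hand":0.1},
    {"dx":0.0,"dy":0.0,"dz":0.0005,"wx":0.0,"wy":0.0,"wz":0.0,"hand":0.1},
    {"dx":0.0,"dy":0.0,"dz":0.0005,"wx":0.0,"wy":0.0,"wz":0.0,"hand":0.1},
  ],
)

```text
time_s: 25.1
eef_pos: [542.6, -308.6, 137.5]
tcp_rot: [[0.422, 0.907, -0.001], [0.907, -0.422, 0.0], [-0.0, -0.001, -1.0]]
force: [-0.5, 0.5, -0.5]
gripper_width: 28.1
finger_force: 20.0
```

```bash
python3 -c "
from h import *
F=[]
for k in range(6): imaging.snapshot('scene'); F.append(sensors.sense()['force'])
print(np.mean(F,0),sensors.sense()['eef_pos'])"
```

```text
[-0.4347428  -0.16608422  0.97459438] [ 542.60488673 -308.59565977  137.40978192]
```

Light contact (about 3 N). I'll release slowly.

Emit:
arm_command(
  moves=[
    {"dx":0.0,"dy":0.0,"dz":0.0,"wx":0.0,"wy":0.0,"wz":0.0,"hand":0.1},
    {"dx":0.0,"dy":0.0,"dz":0.0,"wx":0.0,"wy":0.0,"wz":0.0,"hand":0.34},
    {"dx":0.0,"dy":0.0,"dz":0.0,"wx":0.0,"wy":0.0,"wz":0.0,"hand":0.37},
    {"dx":0.0,"dy":0.0,"dz":0.0,"wx":0.0,"wy":0.0,"wz":0.0,"hand":0.42},
    {"dx":0.0,"dy":0.0,"dz":0.0,"wx":0.0,"wy":0.0,"wz":0.0,"hand":0.48},
    {"dx":0.0,"dy":0.0,"dz":0.0,"wx":0.0,"wy":0.0,"wz":0.0,"hand":0.55},
    {"dx":0.0,"dy":0.0,"dz":0.0,"wx":0.0,"wy":0.0,"wz":0.0,"hand":0.6},
    {"dx":0.0,"dy":0.0,"dz":0.0,"wx":0.0,"wy":0.0,"wz":0.0,"hand":0.6},
    {"dx":0.0,"dy":0.0,"dz":0.0,"wx":0.0,"wy":0.0,"wz":0.0,"hand":0.6},
    {"dx":0.0,"dy":0.0,"dz":0.0,"wx":0.0,"wy":0.0,"wz":0.0,"hand":0.6},
  ],
  newtons=8,
)

```text
time_s: 26.65
eef_pos: [542.5, -308.5, 137.2]
tcp_rot: [[0.422, 0.907, -0.002], [0.907, -0.422, 0.001], [-0.0, -0.002, -1.0]]
force: [0.7, -0.0, 0.4]
gripper_width: 52.8
finger_force: 0.0
```

```bash
python3 m.py
```

```text
26.65 [ 0.7 -0.   0.4] [ 542.5 -308.5  137.2] 52.83253989176726
scene brass 31 [ 36.4  -1.  -39.5] [ 28.4  -8.2 -42.5] [ 41.6   4.  -27.4]
scene brass 21 [-55.    1.2 -21.4] [-60.7  -5.8 -24.6] [-51.8   5.1 -15.9]
scene alu 161 [ 42.8   9.4 -28.7] [ 28.1 -18.9 -44.9] [ 54.4  14.2 -10.5]
scene alu 86 [-59.5  11.7  -9.1] [-67.2 -12.6 -18.8] [-49.6  15.6   7.3]
top brass 17 [ 39.1  -6.4 -41.2] [ 33.8 -11.5 -43.8] [ 43.3  -1.5 -38.7]
top alu 203 [ 38.2  -3.4 -28.5] [  0.5 -17.6 -42.1] [57.3 22.7  7.3]
```

It now tips the other way (−x end low by about 0.2 rad, slight roll to −y), so the balance point is about 1.5 mm from the first placing. Regrip, then measure again.

Emit:
arm_command(
  moves=[
    {"dx":0.0,"dy":0.0,"dz":-0.0005,"wx":0.0,"wy":0.07,"wz":0.0,"hand":0.6},
    {"dx":0.0,"dy":0.0,"dz":-0.0005,"wx":0.0,"wy":0.14,"wz":0.0,"hand":0.6},
    {"dx":0.0,"dy":0.0,"dz":-0.0005,"wx":0.0,"wy":0.195,"wz":0.0,"hand":0.6},
    {"dx":0.0,"dy":0.0,"dz":-0.0005,"wx":0.0,"wy":0.195,"wz":0.0,"hand":0.45},
    {"dx":0.0,"dy":0.0,"dz":-0.0005,"wx":0.0,"wy":0.195,"wz":0.0,"hand":0.38},
    {"dx":0.0,"dy":0.0,"dz":-0.0005,"wx":0.0,"wy":0.195,"wz":0.0,"hand":0.34},
    {"dx":0.0,"dy":0.0,"dz":-0.0005,"wx":0.0,"wy":0.195,"wz":0.0,"hand":0.3},
    {"dx":0.0,"dy":0.0,"dz":-0.0005,"wx":0.0,"wy":0.195,"wz":0.0,"hand":0.1},
    {"dx":0.0,"dy":0.0,"dz":-0.0005,"wx":0.0,"wy":0.195,"wz":0.0,"hand":0.1},
    {"dx":0.0,"dy":0.0,"dz":-0.0005,"wx":0.0,"wy":0.195,"wz":0.0,"hand":0.1},
  ],
  newtons=20,
)

```text
time_s: 28.0
eef_pos: [542.7, -308.5, 137.8]
tcp_rot: [[0.414, 0.907, 0.08], [0.889, -0.422, 0.176], [0.194, -0.002, -0.981]]
force: [0.5, 0.9, 0.7]
gripper_width: 28.1
finger_force: 20.0
```

Emit:
arm_command(
  moves=[
    {"dx":0.0,"dy":0.0,"dz":-0.003,"wx":0.0,"wy":0.0,"wz":0.0,"hand":0.1},
    {"dx":0.0,"dy":0.0,"dz":-0.007,"wx":0.0,"wy":0.0,"wz":0.0,"hand":0.1},
    {"dx":0.002,"dy":0.0,"dz":-0.01,"wx":0.0,"wy":-0.05,"wz":0.0,"hand":0.1},
    {"dx":0.004,"dy":0.0,"dz":-0.01,"wx":0.0,"wy":-0.1,"wz":0.0,"hand":0.1},
    {"dx":0.004,"dy":0.0,"dz":-0.01,"wx":0.0,"wy":-0.15,"wz":0.0,"hand":0.1},
    {"dx":0.004,"dy":0.0,"dz":-0.01,"wx":0.0,"wy":-0.195,"wz":0.0,"hand":0.1},
    {"dx":0.004,"dy":0.0,"dz":-0.01,"wx":0.0,"wy":-0.195,"wz":0.0,"hand":0.1},
    {"dx":0.004,"dy":0.0,"dz":-0.01,"wx":0.0,"wy":-0.195,"wz":0.0,"hand":0.1},
  ],
)

```text
time_s: 29.0
eef_pos: [543.3, -306.9, 148.2]
tcp_rot: [[0.422, 0.907, -0.002], [0.907, -0.422, 0.001], [0.0, -0.002, -1.0]]
force: [-0.6, -0.1, -1.6]
gripper_width: 27.7
finger_force: 20.0
```

```bash
python3 m.py; python3 - <<'E'
from h import *
R=down(65); p=np.array([544.2,-305.0,0])+R@[-1.5,0.8,0]; p[2]=138.5; print(p)
delta(p,R)
for k in('scene','top'):
    s=load(k); W=world(s); f=near(s,(545,-305),50,92,104); r=cv2.minAreaRect(W[f][:,:2].astype(np.float32)); print(k,'flange z',np.median(W[f][:,2]).round(1),np.round(r[0],1),np.round(r[1],1))
E
```

```text
29.0 [-0.6 -0.1 -1.6] [ 543.3 -306.9  148.2] 27.72605352121868
scene brass 28 [ 43.    4.7 -43.2] [ 37.1  -1.9 -47.4] [ 48.8   8.8 -37.4]
scene brass 14 [-51.6   4.8 -41. ] [-54.1  -0.1 -44.2] [-49.    6.8 -32.6]
scene alu 134 [ 43.7   7.1 -34.3] [ 28.5 -16.1 -47.7] [ 57.   15.6 -14.6]
scene alu 86 [-57.6  10.6 -30.5] [-63.2 -12.5 -44.2] [-48.3  15.7 -10.2]
top brass 16 [ 45.9  -3.1 -43.7] [ 40.   -6.5 -47.6] [ 50.9   1.5 -38.3]
top red 11 [  9.7 -22.8 -20.8] [ -2.7 -23.7 -33.7] [ 12.6 -17.3   5.4]
top alu 211 [ 34.8  -1.4 -33.7] [ 10.7 -14.6 -48.8] [ 60.3  22.3 -14.2]
[ 544.29111884 -306.69755629  138.5       ]
t 29.1 tcp [ 543.2 -307.2  148.2] wid 28.1 ff 19.99920755624771 F [-0.2  0.7 -0.7]
d [0.0009 0.0008 0.0097] w [-0.002 -0.     0.   ]
scene flange z 97.7 [ 546.  -305.4] [90.6 51.2]
top flange z 97.9 [ 546.2 -302.9] [88.2 52.3]
```

Emit:
arm_command(
  moves=[
    {"dx":0.0017,"dy":0.0009,"dz":0.003,"wx":0.0,"wy":-0.03,"wz":0.0,"hand":0.1},
    {"dx":0.0017,"dy":0.0009,"dz":0.006,"wx":0.0,"wy":-0.03,"wz":0.0,"hand":0.1},
    {"dx":0.0017,"dy":0.0009,"dz":0.0085,"wx":0.0,"wy":-0.03,"wz":0.0,"hand":0.1},
    {"dx":0.0017,"dy":0.0009,"dz":0.0085,"wx":0.0,"wy":-0.03,"wz":0.0,"hand":0.1},
    {"dx":0.0017,"dy":0.0009,"dz":0.0085,"wx":0.0,"wy":-0.03,"wz":0.0,"hand":0.1},
  ],
)

```text
time_s: 29.72
eef_pos: [544.9, -305.7, 139.8]
tcp_rot: [[0.422, 0.907, -0.014], [0.906, -0.422, -0.027], [-0.03, -0.002, -1.0]]
force: [-0.5, 0.5, -1.6]
gripper_width: 27.9
finger_force: 20.0
```

```bash
python3 m.py; python3 -c "
from h import *
F=[]
for k in range(4): imaging.snapshot('scene'); F.append(sensors.sense()['force'])
print(np.mean(F,0),sensors.sense()['eef_pos'])"
```

```text
29.725 [-0.5  0.5 -1.6] [ 544.9 -305.7  139.8] 27.930362540818866
scene brass 28 [ 45.9   4.8 -34.4] [ 39.7  -3.3 -39.2] [ 51.5   8.8 -26.9]
scene brass 25 [-45.8   5.6 -33.9] [-51.8   0.4 -37.1] [-42.    8.4 -25.1]
scene alu 110 [ 48.6   7.8 -24.1] [ 34.9 -13.3 -40.4] [59.  16.5 -6.7]
scene alu 103 [-53.3  10.2 -23.2] [-60.8 -12.8 -38.9] [-42.5  16.5  -3. ]
top brass 17 [ 49.   -1.3 -35.9] [ 43.   -5.6 -38.1] [ 54.    2.4 -30.2]
top alu 183 [ 40.6  -1.2 -24.4] [ 14.8 -13.8 -37.9] [62.2 22.  -4.4]
[-0.06753211 -0.12428979 -1.05911899] [ 544.93997769 -305.64354     139.85954437]
```

Emit:
arm_command(
  moves=[
    {"dx":-0.001,"dy":0.0,"dz":0.0005,"wx":0.0,"wy":0.0,"wz":0.0,"hand":0.1},
    {"dx":-0.001,"dy":0.0,"dz":0.001,"wx":0.0,"wy":0.0,"wz":0.0,"hand":0.1},
    {"dx":-0.001,"dy":0.0,"dz":0.0015,"wx":0.0,"wy":0.0,"wz":0.0,"hand":0.1},
    {"dx":-0.001,"dy":0.0,"dz":0.0015,"wx":0.0,"wy":0.0,"wz":0.0,"hand":0.1},
  ],
)

```text
time_s: 30.52
eef_pos: [544.5, -306.5, 138.2]
tcp_rot: [[0.422, 0.907, -0.014], [0.906, -0.422, -0.027], [-0.03, -0.002, -1.0]]
force: [-0.6, -0.2, -0.5]
gripper_width: 27.8
finger_force: 20.0
```

```bash
cat > f.py <<'E'
from h import *
F=[]
for k in range(4): imaging.snapshot('scene'); F.append(sensors.sense()['force'])
print(np.mean(F,0).round(2),sensors.sense()['eef_pos'].round(2))
E
python3 f.py
```

```text
[-0.18  0.09 -1.97] [ 544.49 -306.54  138.32]
```

Emit:
arm_command(
  moves=[
    {"dx":0.0,"dy":0.0,"dz":0.0003,"wx":0.0,"wy":0.0,"wz":0.0,"hand":0.1},
    {"dx":0.0,"dy":0.0,"dz":0.0005,"wx":0.0,"wy":0.0,"wz":0.0,"hand":0.1},
    {"dx":0.0,"dy":0.0,"dz":0.0005,"wx":0.0,"wy":0.0,"wz":0.0,"hand":0.1},
  ],
)

```text
time_s: 31.1
eef_pos: [544.5, -306.5, 137.8]
tcp_rot: [[0.422, 0.907, -0.014], [0.906, -0.422, -0.027], [-0.03, -0.002, -1.0]]
force: [-0.1, -1.2, -2.0]
gripper_width: 28.2
finger_force: 20.0
```

```bash
python3 f.py
```

```text
[ 0.22  0.37 -1.88] [ 544.49 -306.54  137.81]
```

Emit:
arm_command(
  moves=[
    {"dx":0.0,"dy":0.0,"dz":0.0003,"wx":0.0,"wy":0.0,"wz":0.0,"hand":0.1},
    {"dx":0.0,"dy":0.0,"dz":0.0007,"wx":0.0,"wy":0.0,"wz":0.0,"hand":0.1},
    {"dx":0.0,"dy":0.0,"dz":0.0007,"wx":0.0,"wy":0.0,"wz":0.0,"hand":0.1},
  ],
)

```text
time_s: 31.68
eef_pos: [544.6, -306.6, 137.5]
tcp_rot: [[0.422, 0.907, -0.014], [0.906, -0.422, -0.027], [-0.03, -0.001, -1.0]]
force: [-0.3, 0.5, 1.0]
gripper_width: 28.0
finger_force: 20.0
```

```bash
python3 f.py
```

```text
[-1.11  0.22  1.76] [ 544.56 -306.59  137.49]
```

Emit:
arm_command(
  moves=[
    {"dx":0.0,"dy":0.0,"dz":-0.0003,"wx":0.0,"wy":0.0,"wz":0.0,"hand":0.1},
    {"dx":0.0,"dy":0.0,"dz":-0.0003,"wx":0.0,"wy":0.0,"wz":0.0,"hand":0.1},
    {"dx":0.0,"dy":0.0,"dz":-0.0003,"wx":0.0,"wy":0.0,"wz":0.0,"hand":0.34},
    {"dx":0.0,"dy":0.0,"dz":-0.0003,"wx":0.0,"wy":0.0,"wz":0.0,"hand":0.37},
    {"dx":0.0,"dy":0.0,"dz":-0.0003,"wx":0.0,"wy":0.0,"wz":0.0,"hand":0.42},
    {"dx":0.0,"dy":0.0,"dz":-0.0003,"wx":0.0,"wy":0.0,"wz":0.0,"hand":0.48},
    {"dx":0.0,"dy":0.0,"dz":-0.0003,"wx":0.0,"wy":0.0,"wz":0.0,"hand":0.55},
    {"dx":0.0,"dy":0.0,"dz":-0.0003,"wx":0.0,"wy":0.0,"wz":0.0,"hand":0.6},
    {"dx":0.0,"dy":0.0,"dz":-0.0003,"wx":0.0,"wy":0.0,"wz":0.0,"hand":0.6},
    {"dx":0.0,"dy":0.0,"dz":-0.0003,"wx":0.0,"wy":0.0,"wz":0.0,"hand":0.6},
    {"dx":0.0,"dy":0.0,"dz":-0.0003,"wx":0.0,"wy":0.0,"wz":0.0,"hand":0.6},
  ],
  newtons=8,
)

```text
time_s: 33.25
eef_pos: [544.5, -306.6, 137.4]
tcp_rot: [[0.422, 0.907, -0.014], [0.906, -0.422, -0.027], [-0.03, -0.002, -1.0]]
force: [0.3, -0.4, 0.9]
gripper_width: 52.5
finger_force: 0.0
```

```bash
python3 m.py
```

```text
33.25 [ 0.3 -0.4  0.9] [ 544.5 -306.6  137.4] 52.47527817779125
scene brass 28 [ 48.    4.  -24.9] [ 42.4  -2.5 -29. ] [ 54.2   7.3 -17.3]
scene brass 15 [-45.2   3.3 -38.1] [-48.7  -1.  -41.1] [-42.4   6.4 -32.3]
scene alu 133 [ 46.5   8.  -15.2] [ 33.7 -14.  -29.5] [59.8 16.5  6.8]
scene alu 112 [-52.1  12.2 -28.8] [-60.4 -13.6 -42.7] [-40.6  15.9  -9. ]
top brass 15 [ 50.5  -2.4 -25.5] [ 44.7  -7.  -29.9] [ 55.7   1.4 -22.3]
top alu 209 [ 36.8  -0.5 -16.9] [ 11.5 -13.8 -26.5] [63.6 14.   5.9]
```

```bash
cat > o.py <<'E'
from h import *
R=down(65); c=np.array([544.6,-305.2,138.5])
for k in range(7):
    s=imaging.snapshot('scene'); W=world(s); H,S,V=cv2.split(cv2.cvtColor(s['pixels'],cv2.COLOR_BGR2HSV)); L=(W-c)@R
    ok=(s['range_z']>0)&(abs(L[...,1])<16.5)&(L[...,2]<12)&(L[...,2]>-50)&(S<60)&(V>70)
    a=L[ok&(L[...,0]>38)&(L[...,0]<58)]; b=L[ok&(L[...,0]<-38)&(L[...,0]>-58)]
    f=[np.linalg.lstsq(np.c_[q[:,:2],np.ones(len(q))],q[:,2],rcond=None)[0].round(2) for q in(a[(a[:,1]<10)],b[b[:,1]<10])] # upper-face plane slopes
    print(round(sensors.sense()['time_s'],2),'z',np.median(a[:,2]).round(1),np.median(b[:,2]).round(1),f)
E
python3 o.py
```

```text
33.4 z -15.2 -28.7 [array([  0.28,   0.09, -31.22]), array([ -0.68,   0.15, -66.76])]
33.45 z -15.0 -28.4 [array([  0.25,   0.07, -29.86]), array([ -0.47,   0.1 , -55.06])]
33.5 z -15.0 -28.8 [array([  0.27,   0.05, -30.04]), array([-4.700e-01,  4.000e-02, -5.581e+01])]
33.55 z -15.4 -28.7 [array([ 2.500e-01,  2.000e-02, -2.968e+01]), array([ -0.58,   0.08, -61.37])]
33.6 z -14.7 -28.4 [array([  0.25,   0.13, -29.45]), array([ -0.49,   0.07, -56.33])]
33.65 z -15.5 -28.5 [array([  0.21,   0.1 , -28.  ]), array([ -0.54,   0.13, -58.91])]
33.7 z -14.9 -28.9 [array([ 2.200e-01,  2.000e-02, -2.779e+01]), array([ -0.45,   0.1 , -54.34])]
```

The bar rests at a steady tilt of about 0.14 rad, inside 0.17 but close to it. Enough time is left for one finer placing with a further shift of about −0.9 mm.

Emit:
arm_command(
  moves=[
    {"dx":0.0,"dy":0.0,"dz":0.0,"wx":0.0,"wy":-0.06,"wz":0.0,"hand":0.55},
    {"dx":0.0,"dy":0.0,"dz":0.0,"wx":0.0,"wy":-0.11,"wz":0.0,"hand":0.45},
    {"dx":0.0,"dy":0.0,"dz":0.0,"wx":0.0,"wy":-0.11,"wz":0.0,"hand":0.38},
    {"dx":0.0,"dy":0.0,"dz":0.0,"wx":0.0,"wy":-0.11,"wz":0.0,"hand":0.34},
    {"dx":0.0,"dy":0.0,"dz":0.0,"wx":0.0,"wy":-0.11,"wz":0.0,"hand":0.3},
    {"dx":0.0,"dy":0.0,"dz":0.0,"wx":0.0,"wy":-0.11,"wz":0.0,"hand":0.1},
    {"dx":0.0,"dy":0.0,"dz":0.0,"wx":0.0,"wy":-0.11,"wz":0.0,"hand":0.1},
    {"dx":0.0,"dy":0.0,"dz":0.0,"wx":0.0,"wy":-0.11,"wz":0.0,"hand":0.1},
  ],
  newtons=20,
)

```text
time_s: 34.7
eef_pos: [544.4, -306.8, 137.4]
tcp_rot: [[0.418, 0.907, -0.061], [0.898, -0.422, -0.126], [-0.14, -0.002, -0.99]]
force: [-0.5, -0.4, 0.3]
gripper_width: 27.8
finger_force: 20.0
```

Emit:
arm_command(
  moves=[
    {"dx":0.0,"dy":0.0,"dz":-0.002,"wx":0.0,"wy":0.0,"wz":0.0,"hand":0.1},
    {"dx":0.0,"dy":0.0,"dz":-0.004,"wx":0.0,"wy":0.03,"wz":0.0,"hand":0.1},
    {"dx":-0.0015,"dy":0.0,"dz":-0.004,"wx":0.0,"wy":0.08,"wz":0.0,"hand":0.1},
    {"dx":-0.0015,"dy":0.0,"dz":-0.004,"wx":0.0,"wy":0.14,"wz":0.0,"hand":0.1},
    {"dx":-0.0015,"dy":0.0,"dz":-0.004,"wx":0.0,"wy":0.14,"wz":0.0,"hand":0.1},
    {"dx":-0.0015,"dy":0.0,"dz":-0.004,"wx":0.0,"wy":0.14,"wz":0.0,"hand":0.1},
    {"dx":-0.0015,"dy":0.0,"dz":-0.004,"wx":0.0,"wy":0.14,"wz":0.0,"hand":0.1},
  ],
)

```text
time_s: 35.58
eef_pos: [544.2, -307.0, 141.5]
tcp_rot: [[0.421, 0.907, -0.002], [0.907, -0.421, 0.0], [-0.001, -0.002, -1.0]]
force: [-0.2, -0.7, -2.5]
gripper_width: 28.0
finger_force: 20.0
```

```bash
python3 m.py
```

```text
35.575 [-0.2 -0.7 -2.5] [ 544.2 -307.   141.5] 28.028189202497718
scene brass 25 [ 44.3   5.1 -35. ] [ 38.4  -0.1 -40. ] [ 49.5   7.8 -28.1]
scene brass 13 [-50.1   6.  -35.8] [-53.2   1.5 -41. ] [-47.5   8.3 -29.9]
scene alu 135 [ 43.8   7.2 -25.8] [ 29.1 -13.2 -40.8] [57.6 16.8 -5.6]
scene alu 91 [-56.3  10.1 -25.4] [-62.1 -12.1 -38.6] [-47.7  16.6  -5.7]
top brass 16 [ 47.5  -1.3 -36.8] [ 41.7  -5.6 -40.3] [ 50.9   3.  -34.2]
top red 9 [ 10.9 -22.  -14.9] [  6.8 -22.4 -29.1] [ 13.2 -20.3  -8.3]
top alu 203 [ 36.5  -0.2 -25.8] [ 12.3 -13.7 -42. ] [60.8 23.  -4.1]
```

Emit:
arm_command(
  moves=[
    {"dx":-0.0003,"dy":0.0,"dz":0.0015,"wx":0.0,"wy":0.0,"wz":0.0,"hand":0.1},
    {"dx":-0.0003,"dy":0.0,"dz":0.003,"wx":0.0,"wy":0.0,"wz":0.0,"hand":0.1},
    {"dx":-0.0003,"dy":0.0,"dz":0.0038,"wx":0.0,"wy":0.0,"wz":0.0,"hand":0.1},
    {"dx":-0.0003,"dy":0.0,"dz":0.0038,"wx":0.0,"wy":0.0,"wz":0.0,"hand":0.1},
  ],
)

```text
time_s: 36.17
eef_pos: [544.0, -307.6, 137.8]
tcp_rot: [[0.422, 0.907, -0.002], [0.907, -0.422, 0.001], [-0.0, -0.002, -1.0]]
force: [0.4, 0.9, -2.1]
gripper_width: 27.9
finger_force: 20.0
```

```bash
python3 f.py
```

```text
[ 0.18  0.41 -1.3 ] [ 543.94 -307.7   137.75]
```

Emit:
arm_command(
  moves=[
    {"dx":0.0,"dy":0.0,"dz":0.0003,"wx":0.0,"wy":0.0,"wz":0.0,"hand":0.1},
    {"dx":0.0,"dy":0.0,"dz":0.0003,"wx":0.0,"wy":0.0,"wz":0.0,"hand":0.1},
  ],
)

```text
time_s: 36.62
eef_pos: [544.0, -307.7, 137.7]
tcp_rot: [[0.422, 0.907, -0.001], [0.907, -0.422, 0.0], [-0.0, -0.002, -1.0]]
force: [0.3, 0.3, -0.9]
gripper_width: 28.0
finger_force: 20.0
```

```bash
python3 f.py
```

```text
[-0.07  0.14 -0.36] [ 544.   -307.7   137.62]
```

Touching with about 1.5 N, less than the bar's weight. Release.

Emit:
arm_command(
  moves=[
    {"dx":0.0,"dy":0.0,"dz":0.0,"wx":0.0,"wy":0.0,"wz":0.0,"hand":0.33},
    {"dx":0.0,"dy":0.0,"dz":0.0,"wx":0.0,"wy":0.0,"wz":0.0,"hand":0.36},
    {"dx":0.0,"dy":0.0,"dz":0.0,"wx":0.0,"wy":0.0,"wz":0.0,"hand":0.42},
    {"dx":0.0,"dy":0.0,"dz":0.0,"wx":0.0,"wy":0.0,"wz":0.0,"hand":0.5},
    {"dx":0.0,"dy":0.0,"dz":0.0,"wx":0.0,"wy":0.0,"wz":0.0,"hand":0.6},
    {"dx":0.0,"dy":0.0,"dz":0.0,"wx":0.0,"wy":0.0,"wz":0.0,"hand":0.6},
    {"dx":0.0,"dy":0.0,"dz":0.0,"wx":0.0,"wy":0.0,"wz":0.0,"hand":0.6},
    {"dx":0.0,"dy":0.0,"dz":0.0,"wx":0.0,"wy":0.0,"wz":0.0,"hand":0.6},
  ],
)

```text
time_s: 37.83
eef_pos: [544.0, -307.7, 137.5]
tcp_rot: [[0.422, 0.907, -0.002], [0.907, -0.422, 0.001], [-0.0, -0.002, -1.0]]
force: [-0.1, -0.5, -0.2]
gripper_width: 52.8
finger_force: 0.0
```

```bash
python3 m.py; python3 o.py | cut -c1-24
```

```text
37.825 [-0.1 -0.5 -0.2] [ 544.  -307.7  137.5] 52.76766872269416
scene brass 25 [ 46.3   4.3 -24.8] [ 41.7  -2.6 -28.1] [ 52.2   7.5 -17.4]
scene alu 144 [ 42.4   6.9 -16. ] [ 28.6 -14.3 -28.2] [59.1 15.7  4.3]
scene alu 86 [-54.3   9.9 -29.3] [-61.5 -13.3 -41. ] [-44.8  16.2  -8.9]
top brass 16 [ 49.6  -2.8 -26.2] [ 44.7  -7.2 -29.8] [ 54.4   1.  -22.8]
top alu 225 [ 34.5  -0.9 -17.8] [  7.1 -14.7 -29.3] [62.3 14.1  1.5]
37.98 z -16.3 -27.3 [arr
38.02 z -16.5 -26.8 [arr
38.08 z -15.6 -27.5 [arr
38.12 z -14.6 -29.0 [arr
38.17 z -14.6 -29.5 [arr
38.23 z -14.9 -28.1 [arr
38.27 z -15.7 -27.8 [arr
```

It rests at about 0.13 rad, a little better. The rocking is dying out. I withdraw straight up and measure it unobstructed.

Emit:
arm_command(
  moves=[
    {"dx":0.0,"dy":0.0,"dz":-0.01,"wx":0.0,"wy":0.0,"wz":0.0,"hand":0.6},
    {"dx":0.0,"dy":0.0,"dz":-0.03,"wx":0.0,"wy":0.0,"wz":0.0,"hand":0.6},
    {"dx":0.0,"dy":0.0,"dz":-0.06,"wx":0.0,"wy":0.0,"wz":0.0,"hand":0.6},
    {"dx":0.0,"dy":0.0,"dz":-0.1,"wx":0.0,"wy":0.0,"wz":0.0,"hand":0.6},
    {"dx":0.0,"dy":0.0,"dz":-0.14,"wx":0.0,"wy":0.0,"wz":0.0,"hand":0.6},
    {"dx":0.0,"dy":0.0,"dz":-0.16,"wx":0.0,"wy":0.0,"wz":0.0,"hand":0.6},
  ],
)

```text
time_s: 39.02
eef_pos: [544.5, -307.9, 302.8]
tcp_rot: [[0.422, 0.907, 0.004], [0.907, -0.422, -0.003], [-0.001, 0.004, -1.0]]
force: [0.9, 0.5, 0.2]
gripper_width: 52.6
finger_force: 0.0
```

```bash
python3 - <<'E'
from h import *
R=down(65); c=np.array([544.6,-305.2,138.5])
for n in('scene','scene','scene','top'):
    s=snap(n); W=world(s); H,S,V=cv2.split(cv2.cvtColor(s['pixels'],cv2.COLOR_BGR2HSV)); L=(W-c)@R
    ok=(s['range_z']>0)&(abs(L[...,0])<70)&(abs(L[...,1])<28)&(L[...,2]<12)&(L[...,2]>-55)
    k,l,t,cc=cv2.connectedComponentsWithStats((ok&(H>8)&(H<30)&(S>80)).astype(np.uint8))
    Q=[np.median(L[l==i],0) for i in range(1,k) if t[i,4]>5]; print(n,round(sensors.sense()['time_s'],2),[q.round(1).tolist() for q in Q])
    if len(Q)==2: d=Q[0]-Q[1]; print(' pitch',np.arctan2(d[2],abs(d[0]))*np.sign(d[0]),'span',np.linalg.norm(d))
    red=ok&((H<8)|(H>172))&(S>100); q=L[red]; print(' red',len(q),np.median(q,0).round(1),q.min(0).round(1),q.max(0).round(1)) if len(q) else 0
    # upper face plane by robust fit (alu, excluding brass), roll+pitch
    m=ok&(S<60)&(V>70)&(L[...,2]<-8); q=L[m]; keep=np.ones(len(q),bool)
    for _ in range(12):
        p=np.linalg.lstsq(np.c_[q[keep][:,:2],np.ones(keep.sum())],q[keep][:,2],rcond=None)[0]; r=q[:,2]-q[:,:2]@p[:2]-p[2]; keep=(r<1.5)&(r>-4)
    print(' plane',p.round(3),keep.sum(),len(q),'tilt',np.arctan(np.hypot(*p[:2])).round(3))
s=load('scene'); cv2.imwrite('pics/c8.png',cv2.resize(s['pixels'][215:325,75:205],(780,600),interpolation=3))
E
```

```text
scene 39.08 [[46.3, 4.4, -24.3], [-44.1, 3.7, -37.2]]
 pitch 0.14153287945269816 span 91.29461929330867
 red 65 [ -0.5  12.6 -20.2] [ -6.8 -11.3 -25.8] [ 3.8 18.   4.7]
 plane [  0.135  -0.055 -22.308] 418 689 tilt 0.144
scene 39.12 [[46.7, 3.8, -25.7], [-44.2, 3.7, -37.3]]
 pitch 0.12603442467762152 span 91.60185173379814
 red 62 [ -0.3  12.8 -21.4] [ -5.6 -10.6 -25.6] [ 4.  16.7  3.3]
 plane [  0.131  -0.047 -22.29 ] 424 699 tilt 0.139
scene 39.17 [[46.3, 4.1, -24.6], [-44.5, 3.9, -37.3]]
 pitch 0.1388769320917467 span 91.6377601373395
 red 65 [ -0.4  11.6 -21.2] [ -6.4 -10.  -25. ] [ 4.  17.2  3.1]
 plane [  0.132  -0.055 -22.348] 408 697 tilt 0.142
top 39.23 [[49.8, -2.8, -26.1], [-41.8, -3.4, -38.1]]
 pitch 0.13078166099432934 span 92.36326535502263
 red 44 [  0.4  -5.6 -21.8] [ -8.3 -15.3 -25.2] [ 5.3 12.6  4.2]
 plane [  0.132  -0.042 -23.231] 282 472 tilt 0.138
```

View pics/c8.png

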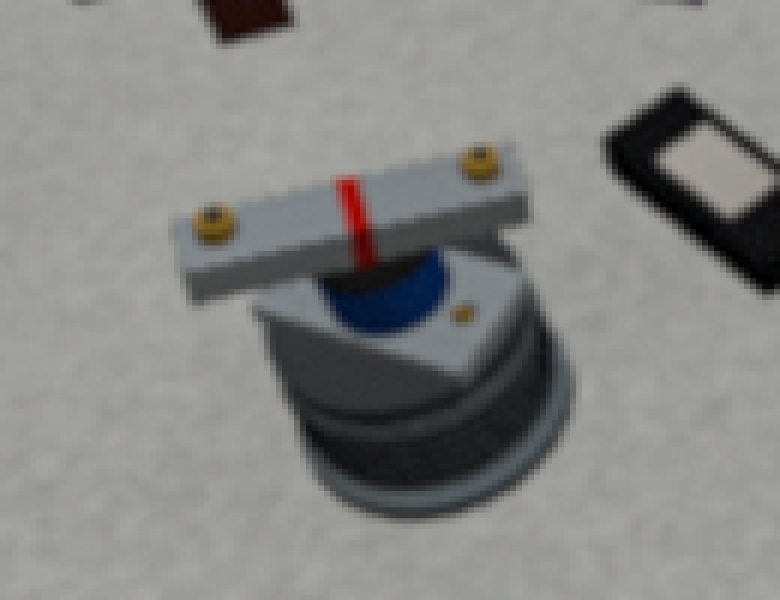

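The picture shows the bar resting by its red band (355,220) on the dome, sensors up, with the head still seated and the gripper clear. Both cameras agree on a steady tilt of about 0.14 rad, under the 0.17 limit, so I hand in.

```bash
python3 -c "
from bench import ticket
print(ticket.finish_job())"
```

```text
the job is handed in; nothing more can be done
None
```

I handed the job in without seeing a verdict: the head is fully seated on the pegs, and the bar rests still by its red band on the dome, tilted about 0.14 rad (limit 0.17) after several re-placings, with the gripper clear.

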